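# Hold the rivet set's cupped end up to the bench magnifier

### The job

Before riveting, the cup in the end of the rivet set has to be looked over for chips: draw the rivet set, the stoutest of the three steel tools standing in the beech punch block, up out of its hole, turn it level, and hold it up in front of the lens of the magnifier lamp with the end that stood in the hole pointing squarely at the middle of the glass, about 80 mm away from it. Finish with the gripper still holding it there, steady. Do not touch the lamp, and leave the other two tools in the block and everything else on the bench where they are.

Things in the scene. Friction and masses are not known exactly. Their poses are not given: they have to be found in the camera images.
- rivet_set: Rivet set: round steel bar, 120 mm long, 0.28 to 0.43 kg, standing loosely upright in one of the block's holes (any). Origin: centre of its lower end face (small cup in it); z runs along the bar to the head. Diameter 16 mm for z = 0 to 45 mm (sunk in the hole), widening to 26 mm at z = 58, 26 mm ringed grip up to z = 108, tapering to a 19 mm head at z = 120. Centre of mass at z = 71 mm.
- punch_block: Beech punch block, fixed: 70 mm (its x) by 220 mm (its y), 55 mm high; origin at the centre of its underside, z up. Three upright blind holes, 17.5 mm wide and 45 mm deep (floor 10 mm above the bench), in a row along its y at -80, 0 and +80 mm, with a steel tool in each.
- centre_punch: A slimmer steel centre punch, 15 mm in diameter, 125 mm long, 0.15 kg, standing point down in another hole of the block (top about 135 mm above the bench). Origin at its lower end, z up along it. To stay where it is.
- drift: A slimmer steel drift, 15 mm in diameter, 135 mm long, 0.16 kg, standing in the remaining hole of the block (top about 145 mm above the bench). Origin at its lower end, z up along it. To stay where it is.
- lens (a point): Centre of the front face of the upright round lens, 300 mm above the bench. Glass 122 mm across in a ring housing 154 mm across that stands 14 mm proud of the glass at the front. x is level, square to the glass, and points from front to back, away from the robot: a bar lying on this axis with its working end towards +x looks squarely into the lens. y is level across the glass, z up.
- magnifier: Round lens-and-lamp head of the magnifier (ring 154 mm across, 28 mm deep); origin at the middle of the glass, 4 mm behind lens, axes as there. It swivels on a stiff upright neck at the end of a cast-iron swing arm, which runs level, 177 to 195 mm above the bench, 150 mm back to a pivot post 60 mm across, 210 mm high. Head and arm stand at other angles each time; not to be touched.
- parliament_hinge: Bystander: blackened open H-shaped hinge lying flat, 160 x 100 x 13 mm, origin at the centre of its underside.
- door_knob: Bystander: white ceramic door knob on a brass rose 60 mm across, 63 mm high, origin at the centre of its underside.
- dowel_jig: Bystander: beech dowel jig with three steel bushes, 120 x 60 mm, 62 mm high, origin at the underside.
- hammer: Bystander: hammer lying down, 300 mm long, origin at its underside.
- rivet_dish: Bystander: metal dish of copper rivets, 92 mm across, 30 mm high, origin at the centre of its underside.
- dolly: Bystander: dark steel riveting block, 75 x 50 x 32 mm, origin at the centre of its underside.
Things that resemble listed ones, but are neither listed nor needed, are in the scene too. Leave any red or turquoise look-alike of the rivet_set alone.

How it is judged:
On the way:
1. the rivet set is drawn up clear of its hole, still about upright, in the fingers (height (world z) of rivet_set above 0.06 m and angle between rivet_set's own z axis and vertical below 0.6 rad and contact force between the fingers and rivet_set above 1 N), for 0.1 s.
At the end, for the whole second after the job is handed in: Held at rest in the fingers, level within 20 degrees, the cupped end 45 to 125 mm before the glass, within 35 mm of the lens axis, aimed within 40 mm of the middle of the glass and square to it within 20 degrees; the other two tools still stand in the block, the bystanders are within 25 mm (height (world z) of rivet_set above 0.2 m and angle between rivet_set's own z axis and vertical between 1.22 and 1.92 rad and z of lens in the frame of rivet_set between -0.125 and -0.045 m and x of lens in the frame of rivet_set between -0.04 and 0.04 m and y of lens in the frame of rivet_set between -0.04 and 0.04 m and y of rivet_set in the frame of lens between -0.035 and 0.035 m and z of rivet_set in the frame of lens between -0.035 and 0.035 m and x of rivet_set in the frame of lens below -0.04 m and angle between the z axis of rivet_set and the x axis of lens, either way round below 0.35 rad and contact force between the fingers and rivet_set above 1 N and linear speed of rivet_set below 0.03 m/s and angular speed of rivet_set below 0.15 rad/s and angle between each of centre_punch, drift's own z axis and vertical below 0.3 rad); the arm keeps its last pose, push and grip.
It fails at once if the magnifier lamp is touched or swung (contact force between magnifier and anything else above 1.5 N or distance of lens from where it was at the start of the episode above 0.01 m).
It fails at once if one of the other two tools is pulled out or knocked over (distance of any of centre_punch, drift from where it was at the start of the episode above 0.02 m).
It fails at once if something else on the bench is shifted by more than 25 mm (distance of any of parliament_hinge, door_knob, dowel_jig, hammer, rivet_dish, dolly from where it was at the start of the episode above 0.025 m).
It also fails if it takes over 34 s, if anything falls off the work surface, if the arm or the gripper's body presses on something with over 40 N, if the wrist force passes 120 N, or if a joint passes its speed limit or range.

### The arm

A 6-joint arm with a two-finger parallel gripper is mounted at the origin on the work surface. World frame = base frame: x ahead of the robot, y to its left, z up, the work surface at z = 0. Lengths are in m, angles in rad, forces in N, time in s.
With the tool pointing down it reaches from about 0.425 to 0.95 m from the base axis. Payload 3.5 kg.
Tool frame: the origin (TCP) lies at the very end of the fingers, on their centre line; the grasp point (between the pads) lies 19 mm behind it; y points along the fingers, z is the direction in which the jaws open and shut, and the axes are right-handed (so a half turn about y gives the same grasp; the last joint's range is limited). The gripper opens to 85 mm and grips with 20 to 120 N. Pads are 22 mm wide; open, the fingers measure 114 mm over their backs; the gripper's body (76 mm by 85 mm) begins 54 mm behind the grasp point. The pads swing forward as they close: fully open they stand 13 mm farther back than shut.
Start: joints at [0.951, 0.286, 1.577, -0, 1.279, -0.15], TCP at [0.306, 0.602, 0.197] pointing down, gripper open.
Joint ranges: [-2.77, 2.77], [-0.9, 2.22], [0.21, 2.48], [-1.53, 4.67], [0.24, 2.81], [-2.84, 2.84]. Speed limits (rad/s): [2.79, 2.79, 3.14, 3.14, 3.14, 3.14].

### API

Orientations are given as a unit quaternion [x, y, z, w].
In Python, from plant import ctrl, cams gives the robot as it stands.
- The arm moves only by the tool play_rows, never from a script. Its argument "steps" is a list of rows, each an object of numbers: "claw": the finger opening in cm, from 0 to 8.54; "tx", "ty", "tz": the shift along the tool's x, y, z in cm; "ax", "ay", "az": the turn, a rotation vector about the tool's x, y, z in degrees. A call has 1 to 12 rows; each row is the pose to reach, as a shift and turn from the pose commanded when the call began, along the tool's axes at that moment; what a row does not reach only later rows make up. A row lasts 1/12 s, in which the tool goes at most 41.7 mm and 7.16 degrees, less where a joint would pass 70% of its speed; a pose out of reach is approached as far as the arm can. A call with a gripper value outside its range is refused whole. The fingers move at their own pace and stop on an object; "grip_force" is the grip in N (left out, the last holds). Time passes only in rows, so rows that repeat a pose let the fingers close. It gives the time, the measured TCP pose, the force and the opening at its end, in the units of the state.
- ctrl.get_state(): the state, without advancing time (a new reading comes with each control period).
- cams.read_camera(name): name is "scene" or "top" or "wrist"; returns (picture, depth): 384x512x3 uint8, blue, green, red; 384x512 float32, m along the optical axis (not along the pixel's ray), 0 where there is no reading.
- cams.camera_model(name): a dict with "intrinsics" (3x3 intrinsics, pixels), "distortion" ([k1, k2, p1, p2, k3] as OpenCV has them; the pictures are not rectified), "rvec" (rotation vector, rad) and "tvec" (3), from world to camera coordinates, as OpenCV has them; the wrist camera has in their place "tool_from_camera" (4x4, takes a point from camera to tool coordinates, whose origin is the TCP and whose axes are the tool frame's). Camera axes: x right, y down, z forward; pixel columns grow to the right and rows downward; lengths in m; the calibration is good to about 2 mm. A picture is of the moment at which its call begins: read the wrist's pose just before it. camera_model takes no time and is no camera call.
- ctrl.sign_off(): hands the job in, once; it reports no verdict.
The state is a dict: "time": time; "qpos": joint angles; "dq": joint speeds; "joint_efforts": joint torques, N m; "eef_pos": TCP position; "tcp_rot": TCP orientation; "contact_force": force on the tool from outside, world axes, zero at the start; "wrist_torque": the same for the moment, N m; "opening": opening from 0.0 (shut) to 1.0 (fully open).
Only numpy, scipy, OpenCV 4.12 (cv2) and the standard library are available. Lean on these libraries where they do the work, as an engineer would, in place of code of your own. Each camera call takes 0.05 s, during which the arm holds its last target.

## Working session

There is one attempt and no reset: what is moved stays moved. The work goes in short steps, Python scripts to look and compute and a tool call to move; the robot and the scene stay as the last step left them, time stands still between calls to the robot, and variables do not carry over. Pictures are saved under pics/ and viewed, and the job is handed in when it is done.

Besides the shell and the picture viewer there is one more tool, called after "Call:" as name(argument=value, ...), one argument or row to a line, values as JSON. play_rows: Moves the arm, as the interface text tells. Its arguments: {"type":"object","properties":{"steps":{"type":"array","items":{"type":"object","properties":{"claw":{"type":"number"},"tx":{"type":"number"},"ty":{"type":"number"},"tz":{"type":"number"},"ax":{"type":"number"},"ay":{"type":"number"},"az":{"type":"number"}}}},"grip_force":{"type":"number"}},"required":["steps"]}

```bash
ls; mkdir -p pics; cat > look.py <<'E'
import sys,cv2,numpy as np
from plant import ctrl,cams
tag=sys.argv[1]
for n in sys.argv[2:]:
    s=ctrl.get_state(); p,d=cams.read_camera(n)
    cv2.imwrite(f'pics/{tag}_{n}.png',p); np.savez(f'{tag}_{n}.npz',p=p,d=d,pos=s['eef_pos'],rot=s['tcp_rot'])
print(ctrl.get_state())
E
python3 look.py a scene top wrist
python3 -c "
from plant import cams
for n in('scene','top','wrist'):print(n,cams.camera_model(n))"
```

```text
pics
{'time': 0.15, 'qpos': array([ 9.50994291e-01,  2.87022463e-01,  1.57785023e+00, -2.97402083e-06,
        1.27858587e+00, -1.49971554e-01]), 'dq': array([-1.81391353e-03, -2.85692147e-03, -3.09738756e-03,  3.22042686e-04,
       -8.96962808e-05, -5.03868400e-04]), 'joint_efforts': array([ 1.47898812e-03, -4.06603396e+01, -2.93142593e+01, -5.08754067e-05,
        3.90787420e-03, -7.66960042e-07]), 'eef_pos': array([0.30521565, 0.60140876, 0.19581963]), 'tcp_rot': array([ 0.68829702, -0.16483295,  0.16433945, -0.6870734 ]), 'contact_force': array([-0.10471871,  0.25260178,  0.34464636]), 'wrist_torque': array([-0.04271923,  0.02011732,  0.03805181]), 'opening': 0.9954019557164125}
scene {'intrinsics': array([[438.608439  ,   0.        , 255.21807278],
       [  0.        , 438.608439  , 193.38512005],
       [  0.        ,   0.        ,   1.        ]]), 'distortion': array([0.01133317, 0.        , 0.        , 0.        , 0.        ]), 'rvec': array([ 1.93756376,  1.07277181, -0.6067477 ]), 'tvec': array([-0.29660086, -0.10856225,  1.80718703])}
top {'intrinsics': array([[417.00939
[... 260 characters left out ...]
09155,  0.10222485]), 'tvec': array([0.004853  , 0.56056787, 1.226282  ])}
wrist {'intrinsics': array([[276.43057034,   0.        , 255.2530322 ],
       [  0.        , 276.43057034, 194.2065984 ],
       [  0.        ,   0.        ,   1.        ]]), 'distortion': array([-0.01386591,  0.        ,  0.        ,  0.        ,  0.        ]), 'tool_from_camera': array([[-9.22400609e-04,  9.54266266e-01,  2.98956590e-01,
        -7.63382617e-02],
       [-7.00417602e-04, -2.98957261e-01,  9.54266245e-01,
        -1.76107280e-01],
       [ 9.99999329e-01,  6.70821307e-04,  9.44143249e-04,
         6.40937251e-04],
       [ 0.00000000e+00,  0.00000000e+00,  0.00000000e+00,
         1.00000000e+00]])}
```

View pics/a_scene.png

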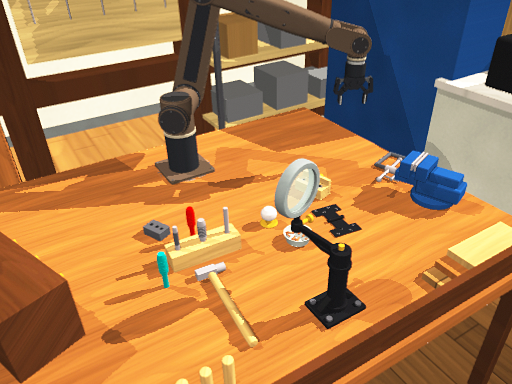

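View pics/a_top.png

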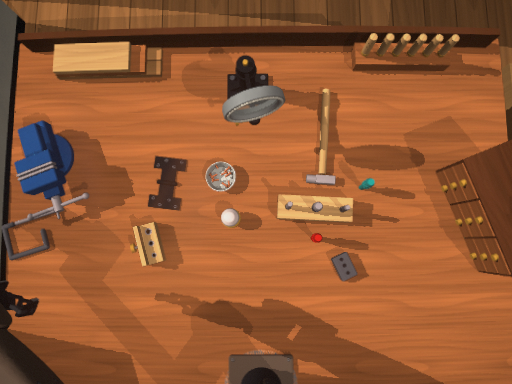

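View pics/a_wrist.png

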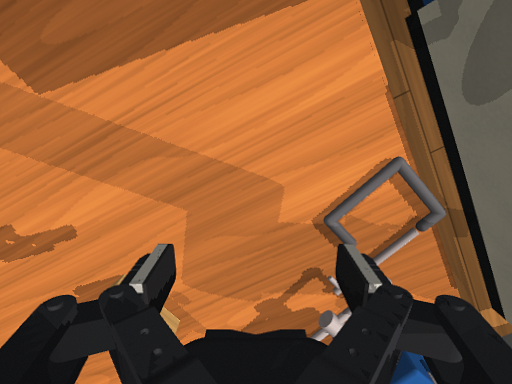

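```bash
cat > geo.py <<'E'
import numpy as np,cv2
from plant import cams
from scipy.spatial.transform import Rotation as R
def cloud(tag,n):
    z=np.load(f'{tag}_{n}.npz');p,d=z['p'],z['d'];m=cams.camera_model(n);h,w=d.shape
    uv=np.stack(np.meshgrid(np.arange(w),np.arange(h)),-1).reshape(-1,1,2).astype(np.float64)
    xy=cv2.undistortPoints(uv,m['intrinsics'],m['distortion']).reshape(h,w,2)
    P=np.dstack([xy*d[...,None],d])
    if n=='wrist':
        T=m['tool_from_camera'];P=P@T[:3,:3].T+T[:3,3];P=P@R.from_quat(z['rot']).as_matrix().T+z['pos']
    else:
        Rm=cv2.Rodrigues(m['rvec'])[0];P=(P-m['tvec'])@Rm
    P[d==0]=np.nan
    return P,p
E
cat > m.py <<'E'
from geo import *
for n,(x0,x1,y0,y1) in dict(top=(265,385,165,285),scene=(135,260,190,290)).items():
    P,p=cloud('a',n)
    cv2.imwrite(f'pics/a_{n}_crop.png',cv2.resize(p[y0:y1,x0:x1],None,fx=5,fy=5,interpolation=cv2.INTER_CUBIC))
P,p=cloud('a','top')
def show(u,v):print('top',(u,v),np.round(P[v,u],4))
for u,v in [(289,206),(317,207),(344,209),(300,206),(278,195),(352,197),(353,222),(278,219),(317,238),(367,184),(230,217),(220,177),(320,180),(254,90),(283,97),(225,110),(245,62),(343,266)]:show(u,v)
# tools by height in block region
for n in('top','scene'):
    P,p=cloud('a',n);c=P[207,317] if n=='top' else c
    m=(abs(P[...,0]-c[0])<.05)&(abs(P[...,1]-c[1])<.11)&(P[...,2]>.065)
    k,l,st,_=cv2.connectedComponentsWithStats(m.astype(np.uint8))
    for i in range(1,k):
        if st[i,4]<8: continue
        Q=P[l==i];print(n,st[i],Q[:,2].max().round(4),np.median(Q,0).round(4))
        q=Q[Q[:,2]>Q[:,2].max()-.006];print('   top pts',len(q),q.mean(0).round(4),q.min(0).round(3),q.max(0).round(3))
    b=(abs(P[...,0]-c[0])<.08)&(abs(P[...,1]-c[1])<.14)&(abs(P[...,2]-.055)<.004)
    Q=P[b][:,:2].astype(np.float32);print(n,'block',cv2.minAreaRect(Q),len(Q))
E
python3 m.py
```

```text
top (289, 206) [ 0.5285 -0.083   0.1399]
top (317, 207) [ 0.5257 -0.1606  0.1325]
top (344, 209) [ 0.5213 -0.2399  0.1084]
top (300, 206) [ 0.535  -0.1209  0.0573]
top (278, 195) [ 0.5679 -0.0567  0.0584]
top (352, 197) [ 0.566  -0.2872  0.0016]
top (353, 222) [ 4.891e-01 -2.885e-01 -4.000e-04]
top (278, 219) [ 0.5003 -0.0582  0.001 ]
top (317, 238) [ 0.4408 -0.1608  0.1184]
top (367, 184) [ 0.5919 -0.3079  0.1072]
top (230, 217) [0.5042 0.0842 0.0602]
top (220, 177) [0.6309 0.1191 0.0055]
top (320, 180) [ 0.6164 -0.1862  0.0239]
top (254, 90) [0.7698 0.0071 0.3775]
top (283, 97) [ 0.7697 -0.0602  0.3302]
top (225, 110) [0.7383 0.0757 0.3337]
top (245, 62) [0.9102 0.0332 0.2113]
top (343, 266) [ 0.3575 -0.2485  0.0297]
top [286 201   7   8  38] 0.1486 [ 0.5331 -0.083   0.1418]
   top pts 16 [ 0.5345 -0.0846  0.1455] [ 0.528 -0.091  0.143] [ 0.539 -0.08   0.149]
top [312 202  11  10  88] 0.1338 [ 0.5284 -0.161   0.1264]
   top pts 39 [ 0.5307 -0.1642  0.1307] [ 0.52  -0.173  0.128] [ 0.54  -0.155  0.134]
top [341 205  10   7  47] 0.1362 [ 0.5248 -0.2409  0.1217]
   top pts 22 [ 0.5253 -0.2443  0.1334] [ 0.519 -0.252  0.13 ] [ 0.531 -0.238  0.136]
top block ((0.5304530262947083, -0.1652790755033493), (0.22118628025054932, 0.07052696496248245), 86.6724853515625) 1439
scene [223 207   7  24 114] 0.1459 [ 0.5428 -0.085   0.1082]
   top pts 15 [ 0.5403 -0.0834  0.1431] [ 0.534 -0.09   0.14 ] [ 0.546 -0.076  0.146]
scene [197 218  10  22 176] 0.1322 [ 0.542  -0.1655  0.1023]
   top pts 24 [ 0.535  -0.1632  0.1288] [ 0.523 -0.173  0.126] [ 0.548 -0.154  0.132]
scene [172 226   8  22 111] 0.1355 [ 0.5337 -0.244   0.1033]
   top pts 15 [ 0.5302 -0.243   0.1322] [ 0.524 -0.249  0.13 ] [ 0.535 -0.237  0.136]
scene block ((0.510647714138031, -0.16043740510940552), (0.22033342719078064, 0.12273990362882614), 86.25521087646484) 900
```

View pics/a_scene_crop.png

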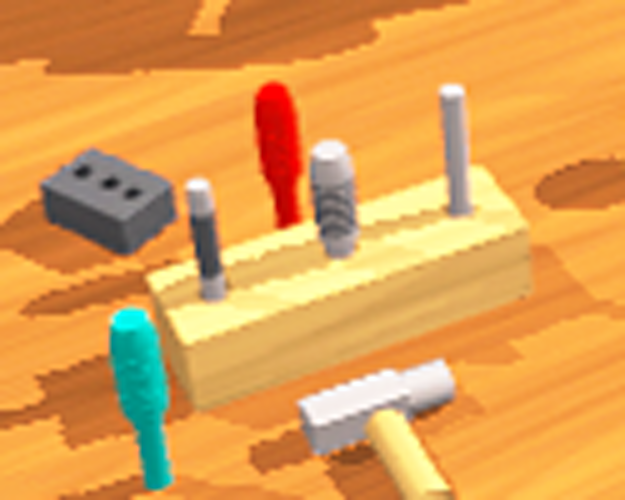

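View pics/a_top_crop.png

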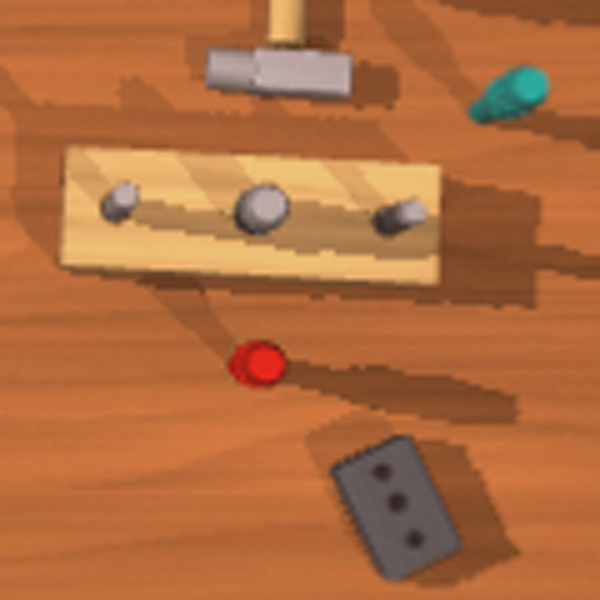

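```bash
cat > m2.py <<'E'
from geo import *
z=np.load('a_top.npz');print(R.from_quat(z['rot']).as_matrix().round(3))
m=cams.camera_model('scene');print('scenecam',-cv2.Rodrigues(m['rvec'])[0].T@m['tvec'])
A=[]
for n in('top','scene'):
    P,p=cloud('a',n)
    k=(P[...,2]>.215)&(P[...,2]<.40)&(P[...,0]>.66)&(P[...,0]<.88)&(abs(P[...,1])<.12)
    Q=P[k];print(n,len(Q),Q.min(0),Q.max(0),Q.mean(0))
    A.append(Q)
    lo=(P[...,2]>.17)&(P[...,2]<.25)&(P[...,0]>.66)&(P[...,0]<1.0)&(abs(P[...,1])<.15)
    print(' arm',P[lo].min(0),P[lo].max(0))
    c,ev,V=np.linalg.svd(Q-Q.mean(0),full_matrices=False);print(ev/np.sqrt(len(Q)),V[2])
    np.save(f'lens_{n}.npy',Q)
from scipy.optimize import least_squares
# cylinder r=.077, half depth .014 ; outer surface points
Q=np.vstack(A)
def sd(v,Q):
    c=v[:3];a=np.array([np.cos(v[3]),np.sin(v[3]),0]);d=Q-c;x=d@a;r=np.linalg.norm(d-np.outer(x,a),axis=1)
    # ring section rectangle r in .061..077, x in +-.014 ; glass disc x~ +-.004
    def rect(x,r,r0,r1,h):
        q=np.stack([abs(x)-h,abs(r-(r0+r1)/2)-(r1-r0)/2],1)
        return np.linalg.norm(np.maximum(q,0),axis=1)+np.minimum(q.max(1),0)
    return np.minimum(rect(x,r,.061,.077,.014),rect(x,r,-.062,.062,.004))
for QQ,nm in((Q,'both'),(A[0],'top'),(A[1],'scene')):
    s=least_squares(lambda v:sd(v,QQ),[.755,.008,.3,.22],loss='soft_l1',f_scale=.002)
    print(nm,s.x.round(4),np.median(abs(s.fun)))
E
python3 m2.py
```

```text
[[ 0.892 -0.001  0.453]
 [-0.453 -0.002  0.892]
 [-0.    -1.    -0.002]]
scenecam [ 1.50606589 -0.54920803  0.8920868 ]
top 1636 [ 0.72830388 -0.06454282  0.23097775] [0.79206154 0.08516107 0.38008928] [0.75718172 0.01065818 0.31996293]
 arm [ 0.73649826 -0.03381896  0.17002237] [0.93451759 0.06112259 0.24974563]
[0.04895477 0.0395645  0.00738489] [-0.96367626 -0.26434571  0.03807119]
scene 2011 [ 0.74379466 -0.06501615  0.21514976] [0.80133626 0.08761734 0.37757582] [0.77479796 0.00390174 0.3078532 ]
 arm [ 0.75070934 -0.03881775  0.17003348] [0.94331541 0.06613663 0.24999013]
[0.04495411 0.0391148  0.00642624] [0.96891995 0.24575976 0.02821826]
both [0.7649 0.0124 0.2991 0.2753] 0.0012994563607341214
top [0.7576 0.0094 0.2991 0.2497] 0.0015288515655225597
scene [0.7659 0.0132 0.2988 0.2796] 0.000795663022052702
```

```bash
cat > plan.py <<'E'
import sys,json
from geo import *
from plant import ctrl
def frame(phi,tilt,roll=0):  # approach azimuth deg, tilt from vertical deg; tool x forward-up, z left
    a=np.radians(phi);t=np.radians(tilt)
    f=np.array([np.cos(a),np.sin(a),0]);u=np.array([0,0,1.])
    y=np.sin(t)*f-np.cos(t)*u;x=np.cos(t)*f+np.sin(t)*u;z=np.cross(x,y)
    return R.from_matrix(np.stack([x,y,z],1))*R.from_euler('y',roll,degrees=True)
def delta(pos,rot,s=None):
    s=s or ctrl.get_state();R0=R.from_quat(s['tcp_rot'])
    d=R0.inv().apply(np.array(pos)-s['eef_pos'])*100
    r=(R0.inv()*rot).as_rotvec(degrees=True)
    print('t cm',d.round(2),'a deg',r.round(2),'|d|',np.linalg.norm(d).round(1),np.linalg.norm(r).round(1))
E
python3 - <<'E'
from plan import *
delta([.52,.28,.32],frame(-25,30))
E
```

```text
t cm [ 33.7  -12.39 -18.96] a deg [  0.61  -1.85 -30.01] |d| 40.6 30.1
```

Call:
play_rows(
  steps=[
    {"tx": 33.7,"ty": -12.4,"tz": -19,"az": -30,"claw": 5},
    {"tx": 33.7,"ty": -12.4,"tz": -19,"az": -30,"claw": 5},
    {"tx": 33.7,"ty": -12.4,"tz": -19,"az": -30,"claw": 5},
    {"tx": 33.7,"ty": -12.4,"tz": -19,"az": -30,"claw": 5},
    {"tx": 33.7,"ty": -12.4,"tz": -19,"az": -30,"claw": 5},
    {"tx": 33.7,"ty": -12.4,"tz": -19,"az": -30,"claw": 5},
    {"tx": 33.7,"ty": -12.4,"tz": -19,"az": -30,"claw": 5},
    {"tx": 33.7,"ty": -12.4,"tz": -19,"az": -30,"claw": 5},
    {"tx": 33.7,"ty": -12.4,"tz": -19,"az": -30,"claw": 5},
    {"tx": 33.7,"ty": -12.4,"tz": -19,"az": -30,"claw": 5},
  ],
)

```text
invalid input at $.steps[0]: expected keys claw, tx, ty, tz, ax, ay, az
```

```bash
python3 - <<'E'
from plan import *
s=ctrl.get_state();print(s['time'],s['qpos'].round(3),s['eef_pos'],R.from_quat(s['tcp_rot']).as_matrix().round(3))
delta([.45,-.11,.27],frame(-25,30))
E
```

```text
0.15 [ 0.951  0.287  1.578 -0.     1.279 -0.15 ] [0.30521565 0.60140876 0.19581963] [[ 0.892 -0.001  0.453]
 [-0.453 -0.002  0.892]
 [-0.    -1.    -0.002]]
t cm [ 45.12  -7.33 -56.89] a deg [  0.61  -1.85 -30.01] |d| 73.0 30.1
```

Call:
play_rows(
  steps=[
    {"tx": 33.7,"ty": -12.4,"tz": -19,"ax": 0,"ay": 0,"az": -30,"claw": 5},
    {"tx": 33.7,"ty": -12.4,"tz": -19,"ax": 0,"ay": 0,"az": -30,"claw": 5},
    {"tx": 33.7,"ty": -12.4,"tz": -19,"ax": 0,"ay": 0,"az": -30,"claw": 5},
    {"tx": 33.7,"ty": -12.4,"tz": -19,"ax": 0,"ay": 0,"az": -30,"claw": 5},
    {"tx": 33.7,"ty": -12.4,"tz": -19,"ax": 0,"ay": 0,"az": -30,"claw": 5},
    {"tx": 33.7,"ty": -12.4,"tz": -19,"ax": 0,"ay": 0,"az": -30,"claw": 5},
    {"tx": 33.7,"ty": -12.4,"tz": -19,"ax": 0,"ay": 0,"az": -30,"claw": 5},
    {"tx": 33.7,"ty": -12.4,"tz": -19,"ax": 0,"ay": 0,"az": -30,"claw": 5},
    {"tx": 33.7,"ty": -12.4,"tz": -19,"ax": 0,"ay": 0,"az": -30,"claw": 5},
    {"tx": 33.7,"ty": -12.4,"tz": -19,"ax": 0,"ay": 0,"az": -30,"claw": 5},
  ],
)

```text
time: 0.98
eef_pos: [0.5211, 0.2775, 0.3222]
tcp_rot: [0.707, 0.019, 0.338, -0.621]
contact_force: [1.0, 1.0, -0.3]
opening: 0.586
```

```bash
python3 - <<'E'
from plan import *
s=ctrl.get_state();print(s['time'],s['qpos'].round(3),s['eef_pos'],R.from_quat(s['tcp_rot']).as_matrix().round(3))
delta([.45,-.11,.27],frame(-25,30))
E
```

```text
0.9833 [ 0.52  -0.112  1.845 -0.477  1.147 -0.439] [0.521075   0.27748697 0.32215079] [[ 0.771  0.447  0.454]
 [-0.393 -0.227  0.891]
 [ 0.501 -0.865  0.   ]]
t cm [  7.13  10.13 -37.76] a deg [ 0.96 -1.73  0.07] |d| 39.7 2.0
```

Call:
play_rows(
  steps=[
    {"tx": 7.1,"ty": 10.1,"tz": -37.8,"ax": 1,"ay": -1.7,"az": 0,"claw": 5},
    {"tx": 7.1,"ty": 10.1,"tz": -37.8,"ax": 1,"ay": -1.7,"az": 0,"claw": 5},
    {"tx": 7.1,"ty": 10.1,"tz": -37.8,"ax": 1,"ay": -1.7,"az": 0,"claw": 5},
    {"tx": 7.1,"ty": 10.1,"tz": -37.8,"ax": 1,"ay": -1.7,"az": 0,"claw": 5},
    {"tx": 7.1,"ty": 10.1,"tz": -37.8,"ax": 1,"ay": -1.7,"az": 0,"claw": 5},
    {"tx": 7.1,"ty": 10.1,"tz": -37.8,"ax": 1,"ay": -1.7,"az": 0,"claw": 5},
    {"tx": 7.1,"ty": 10.1,"tz": -37.8,"ax": 1,"ay": -1.7,"az": 0,"claw": 5},
    {"tx": 7.1,"ty": 10.1,"tz": -37.8,"ax": 1,"ay": -1.7,"az": 0,"claw": 5},
    {"tx": 7.1,"ty": 10.1,"tz": -37.8,"ax": 1,"ay": -1.7,"az": 0,"claw": 5},
    {"tx": 7.1,"ty": 10.1,"tz": -37.8,"ax": 1,"ay": -1.7,"az": 0,"claw": 5},
    {"tx": 7.1,"ty": 10.1,"tz": -37.8,"ax": 1,"ay": -1.7,"az": 0,"claw": 5},
    {"tx": 7.1,"ty": 10.1,"tz": -37.8,"ax": 1,"ay": -1.7,"az": 0,"claw": 5},
  ],
)

```text
time: 1.98
eef_pos: [0.448, -0.1092, 0.2685]
tcp_rot: [0.706, 0.029, 0.327, -0.627]
contact_force: [-0.6, 0.4, -0.3]
opening: 0.588
```

```bash
python3 look.py b wrist scene; python3 - <<'E'
from plan import *
s=ctrl.get_state();print(s['time'],s['qpos'].round(4),s['eef_pos'],R.from_quat(s['tcp_rot']).as_matrix().round(3))
E
```

```text
{'time': 2.0833, 'qpos': array([-0.46502075, -0.62443355,  2.30822127,  0.01925831,  0.93458474,
       -1.60791591]), 'dq': array([ 0.02931579,  0.00199892, -0.00348157,  0.00103415, -0.00129435,
       -0.0035057 ]), 'joint_efforts': array([-6.99712448e-01, -8.26038390e+00, -3.15673542e+01,  1.62593747e-02,
       -1.10678583e+00,  5.01009272e-04]), 'eef_pos': array([ 0.4488027 , -0.10736853,  0.26898173]), 'tcp_rot': array([ 0.70620945,  0.03126172,  0.32616935, -0.6276181 ]), 'contact_force': array([-0.14020184,  0.09161166, -0.17715907]), 'wrist_torque': array([ 0.11569093,  0.18527254, -0.0249928 ]), 'opening': 0.586092907851351}
2.0833 [-0.465  -0.6244  2.3082  0.0193  0.9346 -1.6079] [ 0.4488027  -0.10736853  0.26898173] [[ 0.785  0.454  0.421]
 [-0.365 -0.21   0.907]
 [ 0.5   -0.866  0.001]]
```

View pics/b_wrist.png

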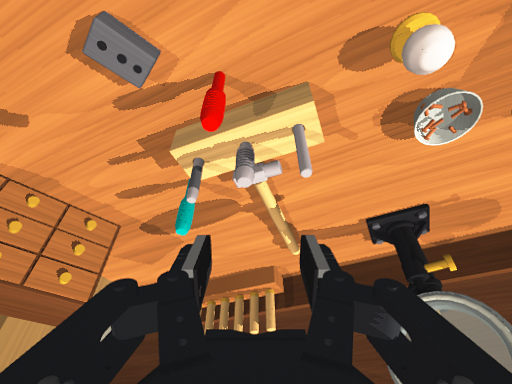

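View pics/b_scene.png

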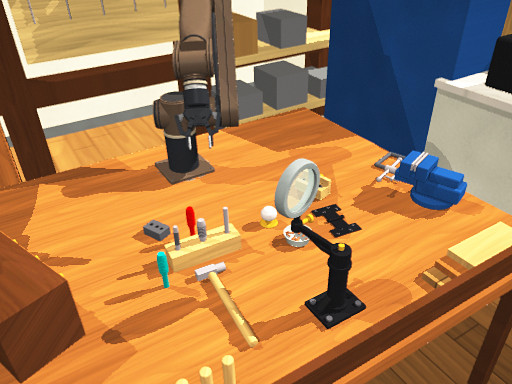

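```bash
cat > kin.py <<'E'
from geo import *
from scipy.optimize import least_squares
def fk(q,p):
    d1,a1,a2,e,a3,lat,L=p
    Rz=lambda a:R.from_euler('z',a);Ry=lambda a:R.from_euler('y',a)
    R1=Rz(q[0]);R2=R1*Ry(q[1]);R3=R2*Ry(q[2]);R5=R3*Rz(q[3])*Ry(q[4])
    pos=np.array([0,0,d1])+R1.apply([a1,lat,0])+R2.apply([0,0,a2])+R3.apply([e,0,a3])+R5.apply([0,0,L])
    # tool: y=approach ; z at q6=0 down,q1=0 -> azimuth 0
    R6=R5*Rz(q[5]);M=np.stack([[0,1,0],[0,0,1],[1,0,0]],1) # placeholder
    return pos,R6
D=[([0.951,.28702,1.57785,0,1.27859,-.14997],[.30522,.60141,.19582]),
([.52,-.112,1.845,-.477,1.147,-.439],[.521075,.277487,.322151]),
([-.46502,-.62443,2.30822,.01926,.93458,-1.60792],[.4488,-.10737,.26898])]
E
python3 - <<'E'
from kin import *
for lk in (0,1):
    f=lambda p:np.r_[np.concatenate([fk(q,p)[0]-x for q,x in D]),1e-3*(np.array(p)-[.2,0,.5,0,.5,.1,.25])*[0,1,0,1,0,0,0]]
    s=least_squares(f,[.2,0,.5,0,.5,.1,.25],x_scale=.1);print(s.x.round(4),s.fun[:9].round(4))
q=D[2][0];M=fk(q,s.x)[1].as_matrix()
T=np.array([[.785,.454,.421],[-.365,-.21,.907],[.5,-.866,.001]])
print((M.T@T).round(2))
E
cat > m3.py <<'E'
from geo import *
for n in('wrist','scene'):
    P,p=cloud('b',n);c=np.array([.531,-.163])
    m=(abs(P[...,0]-c[0])<.05)&(abs(P[...,1]-c[1])<.11)&(P[...,2]>.065)&(P[...,2]<.16)
    k,l,st,_=cv2.connectedComponentsWithStats(m.astype(np.uint8))
    for i in range(1,k):
        if st[i,4]<15: continue
        Q=P[l==i];print(n,st[i],Q[:,2].max().round(4))
        q=Q[Q[:,2]>Q[:,2].max()-.004];print('   top pts',len(q),q.mean(0).round(4),q.min(0).round(3),q.max(0).round(3))
        from scipy.optimize import least_squares
        g=Q[(Q[:,2]>.085)&(Q[:,2]<.115)]
        if len(g)>10:
            s=least_squares(lambda v:np.hypot(g[:,0]-v[0],g[:,1]-v[1])-v[2],[*g[:,:2].mean(0),.012],loss='soft_l1',f_scale=.001);print('   cyl',s.x.round(4),len(g))
    b=(abs(P[...,0]-c[0])<.08)&(abs(P[...,1]-c[1])<.14)&(abs(P[...,2]-.055)<.004)
    print(n,'block',cv2.minAreaRect(P[b][:,:2].astype(np.float32)))
    rr=(abs(P[...,0]-.44)<.04)&(abs(P[...,1]+.161)<.04)&(P[...,2]>.02)&(P[...,2]<.2)&(p[...,2]>150)&(p[...,1]<60)
    print('red',P[rr].min(0),P[rr].max(0)) if rr.any() else 0
    k=(P[...,2]>.215)&(P[...,2]<.42)&(P[...,0]>.66)&(P[...,0]<.88)&(abs(P[...,1])<.12)
    Q=P[k];print(n,'lens',len(Q),Q.min(0),Q.max(0))
E
python3 m3.py
```

```text
[2.382e-01 5.000e-04 4.428e-01 1.790e-02 5.712e-01 1.009e-01 2.843e-01] [ 0. -0. -0. -0. -0.  0.  0. -0. -0.]
[2.382e-01 5.000e-04 4.428e-01 1.790e-02 5.712e-01 1.009e-01 2.843e-01] [ 0. -0. -0. -0. -0.  0.  0. -0. -0.]
[[-0. -0. -1.]
 [-1. -0.  0.]
 [-0.  1. -0.]]
wrist [294 130  19  48 553] 0.1464
   top pts 92 [ 0.5343 -0.0828  0.1444] [ 0.528 -0.09   0.143] [ 0.542 -0.076  0.146]
   cyl [ 0.5354 -0.0827  0.0072] 167
wrist [235 145  20  43 736] 0.1315
   top pts 141 [ 0.5297 -0.1622  0.1296] [ 0.52  -0.171  0.128] [ 0.54  -0.153  0.132]
   cyl [ 0.531  -0.1628  0.013 ] 285
wrist [187 163  16  41 417] 0.1359
   top pts 56 [ 0.5249 -0.24    0.1343] [ 0.52  -0.246  0.132] [ 0.531 -0.235  0.136]
   cyl [ 0.5263 -0.2413  0.0077] 161
wrist block ((0.5518138408660889, -0.17635400593280792), (0.2451309859752655, 0.11541619896888733), 86.69011688232422)
red [ 0.42928795 -0.17024121  0.02022067] [ 0.45153164 -0.14727461  0.12112866]
wrist lens 3439 [ 0.72496111 -0.06342477  0.21503217] [0.77458975 0.08119951 0.32496799]
scene [223 207   7  23 111] 0.1447
   top pts 12 [ 0.5386 -0.0824  0.143 ] [ 0.534 -0.087  0.141] [ 0.543 -0.075  0.145]
   cyl [ 0.5395 -0.083   0.0064] 37
scene [197 218  10  22 177] 0.1322
   top pts 13 [ 0.533  -0.1634  0.1296] [ 0.525 -0.173  0.128] [ 0.542 -0.155  0.132]
   cyl [ 0.5333 -0.1621  0.0127] 76
scene [173 225   7  22 110] 0.1352
   top pts 13 [ 0.5303 -0.2402  0.1332] [ 0.523 -0.247  0.131] [ 0.537 -0.234  0.135]
   cyl [ 0.5292 -0.2409  0.007 ] 48
scene block ((0.5223852396011353, -0.17991569638252258), (0.13687223196029663, 0.2635979950428009), 6.895148754119873)
red [ 0.43822214 -0.1735165   0.02125471] [ 0.46291108 -0.15183521  0.1197029 ]
scene lens 2011 [ 0.74501669 -0.06544648  0.21632727] [0.80086477 0.0858866  0.37835044]
```

```bash
cat > m4.py <<'E'
from geo import *
from scipy.optimize import least_squares
import re
src=open('m2.py').read();exec(src[src.index('def sd'):src.index('for QQ')])
P,p=cloud('b','wrist')
k=(P[...,2]>.222)&(P[...,2]<.42)&(P[...,0]>.66)&(P[...,0]<.88)&(abs(P[...,1])<.12)
W=P[k];T=np.load('lens_top.npy');S=np.load('lens_scene.npy');T=T[T[:,2]>.222];S=S[S[:,2]>.222]
for Q,n in((W,'w'),(T,'t'),(S,'s'),(np.vstack([W,T]),'wt'),(np.vstack([W,T,S]),'all')):
    for fixz in (0,1):
        s=least_squares(lambda v:sd(np.r_[v[:2],.3,v[3]] if fixz else v,Q),[.76,.01,.3,.25],loss='soft_l1',f_scale=.002)
        print(n,fixz,s.x.round(4),np.median(abs(s.fun)).round(4),len(Q))
E
python3 m4.py
cat > ik.py <<'E'
from kin import *
from plan import frame
p=[.2382,.0005,.4428,.0179,.5712,.1009,.2843]
C=np.array([[0,0,-1],[-1,0,0],[0,1,0]])
LO=np.array([-2.77,-.9,.21,-1.53,.24,-2.84]);HI=np.array([2.77,2.22,2.48,4.67,2.81,2.84])
def fkT(q):
    x,r=fk(q,p);return x,R.from_matrix(r.as_matrix()@C)
def ik(pos,rot,q0):
    f=lambda q:np.r_[(fkT(q)[0]-pos)*5,(fkT(q)[1].inv()*rot).as_rotvec()]
    s=least_squares(f,np.clip(q0,LO+.01,HI-.01),bounds=(LO,HI));return s.x,np.abs(s.fun).max()
if __name__=='__main__':
    qs=[-.465,-.624,2.308,.02,.93,-1.6]
    lens=np.array([.76,.011,.3]);ps=.262;ax=np.array([np.cos(ps),np.sin(ps),0])
    rv=np.array([.531,-.1628,.1])
    for th in(20,25,30,35,40,45):
      for phi in(-40,-25,-10,0):
        fr=frame(phi,th);q,e=ik(rv+.019*fr.as_matrix()[:,1],fr,qs)
        up,e2=ik(rv+.019*fr.as_matrix()[:,1]+[0,0,.15],fr,q)
        print(th,phi,q.round(2),round(e,4),'up',up.round(2),round(e2,4))
      # final: cup dir = ax; approach tilted th below ax
      fr=frame(np.degrees(ps),90-th,180);g=lens-ax*(.08+.09)
      q,e=ik(g+.019*fr.as_matrix()[:,1],fr,[-.3,-.5,1.8,0,.8,1.5]);print('   final',th,q.round(2),round(e,4))
      g=g-ax*.05;q,e=ik(g+.019*fr.as_matrix()[:,1],fr,[-.3,-.5,1.8,0,.8,1.5]);print('   standoff',th,q.round(2),round(e,4))
E
python3 ik.py
```

```text
w 0 [0.7632 0.0125 0.3003 0.2875] 0.0008 3388
w 1 [0.7633 0.0123 0.3266 0.2876] 0.0008 3388
t 0 [0.7627 0.0109 0.2993 0.2669] 0.001 1636
t 1 [0.7628 0.0108 0.2933 0.2668] 0.001 1636
s 0 [0.7726 0.0155 0.2987 0.236 ] 0.0016 2006
s 1 [0.7694 0.0147 0.3    0.1893] 0.0016 2006
wt 0 [0.7631 0.0112 0.2994 0.2761] 0.0009 5024
wt 1 [0.763  0.0113 0.3    0.2762] 0.0009 5024
all 0 [0.7641 0.0121 0.2993 0.2936] 0.0011 7030
all 1 [0.764  0.0123 0.3    0.2935] 0.0011 7030
20 -40 [-0.44 -0.01  2.17 -0.15  0.65 -1.21] 0.0 up [-0.44 -0.19  2.04 -0.11  0.96 -1.26] 0.0
20 -25 [-0.49 -0.03  2.18  0.03  0.63 -1.64] 0.0 up [-0.49 -0.21  2.05  0.02  0.95 -1.63] 0.0
20 -10 [-0.54 -0.03  2.18  0.2   0.67 -2.07] 0.0 up [-0.54 -0.21  2.05  0.15  0.97 -2.  ] 0.0
20 0 [-0.57 -0.02  2.18  0.29  0.71 -2.34] 0.0 up [-0.57 -0.2   2.04  0.22  1.01 -2.23] 0.0
   final 20 [-0.55 -0.36  2.37  1.53  0.75 -0.29] 0.0
   standoff 20 [-0.66 -0.5   2.46  1.44  0.86 -0.23] 0.0
25 -40 [-0.43 -0.04  2.22 -0.22  0.55 -1.14] 0.0 up [-0.43 -0.23  2.09 -0.15  0.87 -1.22] 0.0
25 -25 [-0.49 -0.06  2.24  0.05  0.53 -1.66] 0.0 up [-0.4
[... 1588 characters left out ...]

40 0 [-0.65 -0.12  2.34  0.81  0.5  -2.84] 0.0485 up [-0.68 -0.35  2.25  0.62  0.77 -2.6 ] 0.0
   final 40 [-0.46 -0.33  2.2   0.85  0.74  0.35] 0.0
   standoff 40 [-0.55 -0.46  2.29  0.85  0.83  0.31] 0.0
45 -40 [-0.37 -0.09  2.39 -1.21  0.25 -0.14] 0.0 up [-0.37 -0.35  2.28 -0.49  0.51 -0.9 ] 0.0
45 -25 [-0.56 -0.16  2.41  0.69  0.24 -2.35] 0.0689 up [-0.5  -0.41  2.32  0.11  0.45 -1.72] 0.0
45 -10 [-0.61 -0.15  2.41  0.98  0.32 -2.84] 0.0461 up [-0.64 -0.41  2.32  0.6   0.59 -2.43] 0.0
45 0 [-0.63 -0.13  2.36  0.85  0.46 -2.84] 0.1071 up [-0.71 -0.38  2.3   0.76  0.73 -2.74] 0.0
   final 45 [-0.44 -0.31  2.16  0.71  0.78  0.49] 0.0
   standoff 45 [-0.52 -0.44  2.24  0.72  0.86  0.44] 0.0
```

```bash
python3 - <<'E'
from plan import *
fr=frame(-25,30);y=fr.as_matrix()[:,1];g=np.array([.531,-.1628,.100])+.019*y
print(y,g)
delta(g-.08*y,fr);delta(g,fr)
E
```

```text
[ 0.45315389 -0.21130913 -0.8660254 ] [ 0.53960992 -0.16681487  0.08354552]
t cm [ 0.03 13.43 -1.57] a deg [-0.07  0.05 -0.  ] |d| 13.5 0.1
t cm [ 0.03 21.43 -1.57] a deg [-0.07  0.05 -0.  ] |d| 21.5 0.1
```

Call:
play_rows(
  steps=[
    {"tx": 0,"ty": 3,"tz": -0.8,"ax": 0,"ay": 0,"az": 0,"claw": 5},
    {"tx": 0,"ty": 6,"tz": -1.6,"ax": 0,"ay": 0,"az": 0,"claw": 5},
    {"tx": 0,"ty": 9,"tz": -1.6,"ax": 0,"ay": 0,"az": 0,"claw": 5},
    {"tx": 0,"ty": 12,"tz": -1.6,"ax": 0,"ay": 0,"az": 0,"claw": 5},
    {"tx": 0,"ty": 13.4,"tz": -1.6,"ax": 0,"ay": 0,"az": 0,"claw": 5},
    {"tx": 0,"ty": 13.4,"tz": -1.6,"ax": 0,"ay": 0,"az": 0,"claw": 5},
    {"tx": 0,"ty": 13.4,"tz": -1.6,"ax": 0,"ay": 0,"az": 0,"claw": 5},
  ],
)

```text
time: 2.67
eef_pos: [0.503, -0.1488, 0.1522]
tcp_rot: [0.706, 0.031, 0.325, -0.628]
contact_force: [-0.4, -0.0, 0.8]
opening: 0.582
```

```bash
python3 look.py c wrist >/dev/null; sed -i "s/'b'/T/;s/for n in('wrist','scene')/import sys;T=sys.argv[1]\nfor n in sys.argv[2:]/" m3.py; python3 m3.py c wrist; python3 - <<'E'
from plan import *
s=ctrl.get_state();print(s['time'],s['qpos'].round(3),s['eef_pos'])
fr=frame(-25,30);y=fr.as_matrix()[:,1];g=np.array([.531,-.1628,.100])+.019*y
delta(g,fr)
E
```

```text
wrist [ 327  141   39   81 1558] 0.1454
   top pts 250 [ 0.5331 -0.0828  0.1439] [ 0.527 -0.09   0.141] [ 0.542 -0.076  0.145]
   cyl [ 0.5353 -0.0829  0.0074] 488
wrist [ 238  163   31   68 1783] 0.1307
   top pts 322 [ 0.5287 -0.1619  0.1292] [ 0.52  -0.172  0.127] [ 0.54  -0.153  0.131]
   cyl [ 0.5307 -0.1629  0.0131] 719
wrist [ 166  187   26   64 1007] 0.1354
   top pts 123 [ 0.5242 -0.2382  0.1339] [ 0.519 -0.245  0.132] [ 0.532 -0.232  0.135]
   cyl [ 0.5257 -0.2401  0.0077] 398
wrist block ((0.5307126045227051, -0.16345000267028809), (0.22047162055969238, 0.07231424748897552), 86.82093811035156)
red [ 0.42895206 -0.17069601  0.02005802] [ 0.45201247 -0.14760382  0.1208065 ]
2.7167 [-0.501 -0.316  2.326  0.06   0.609 -1.678] [ 0.5034807  -0.14932228  0.15365094]
t cm [-0.03  8.08 -0.08] a deg [-0.12  0.17  0.03] |d| 8.1 0.2Traceback (most recent call last):
  File "m3.py", line 20, in <module>
    Q=P[k];print(n,'lens',len(Q),Q.min(0),Q.max(0))
                                 ~~~~~^^^
    return umr_minimum(a, axis, None, out, keepdims, initial, where)
ValueError: zero-size array to reduction operation minimum which has no identity
```

View pics/c_wrist.png

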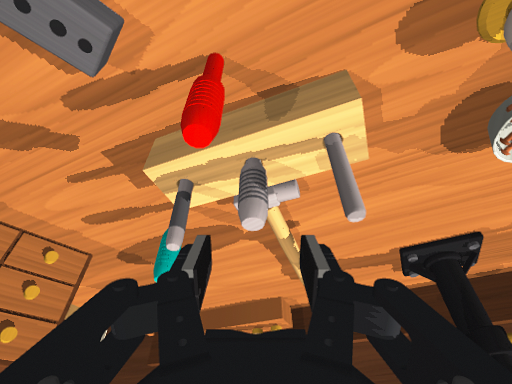

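Call:
play_rows(
  steps=[
    {"tx": 0,"ty": 2,"tz": -0.1,"ax": 0,"ay": 0,"az": 0,"claw": 5},
    {"tx": 0,"ty": 4,"tz": -0.1,"ax": 0,"ay": 0,"az": 0,"claw": 5},
    {"tx": 0,"ty": 6,"tz": -0.1,"ax": 0,"ay": 0,"az": 0,"claw": 5},
    {"tx": 0,"ty": 7.5,"tz": -0.1,"ax": 0,"ay": 0,"az": 0,"claw": 5},
    {"tx": 0,"ty": 8.1,"tz": -0.1,"ax": 0,"ay": 0,"az": 0,"claw": 5},
    {"tx": 0,"ty": 8.1,"tz": -0.1,"ax": 0,"ay": 0,"az": 0,"claw": 5},
    {"tx": 0,"ty": 8.1,"tz": -0.1,"ax": 0,"ay": 0,"az": 0,"claw": 5},
  ],
)

```text
time: 3.3
eef_pos: [0.5398, -0.1685, 0.0843]
tcp_rot: [0.706, 0.032, 0.327, -0.627]
contact_force: [-0.6, 0.1, -0.5]
opening: 0.583
```

```bash
python3 look.py d scene wrist | cut -c1-400; python3 -c "
import cv2;p=cv2.imread('pics/d_scene.png')[140:290,120:280];cv2.imwrite('pics/d_c.png',cv2.resize(p,None,fx=4,fy=4))"
```

```text
{'time': 3.4, 'qpos': array([-0.49855496, -0.09011283,  2.28556979,  0.07845565,  0.42156416,
       -1.69740823]), 'dq': array([ 0.00090777,  0.00153233,  0.00177859,  0.00178089, -0.00230458,
       -0.00081421]), 'joint_efforts': array([ 6.73042203e-03, -2.16127574e+01, -2.53930342e+01,  5.70483017e-02,
       -1.09406579e+00,  4.40594795e-04]), 'eef_pos': array([ 0.53984071, -0.16866054,  0.08471838]), 'tcp_rot': array([ 0.7063245 ,  0.03241249,  0.32701535, -0.6269897 ]), 'contact_force': array([-0.79863176,  0.17306388,  0.0016822 ]), 'wrist_torque': array([0.08946408, 0.28270789, 0.0123399 ]), 'opening': 0.5878888095365797}
```

View pics/d_c.png

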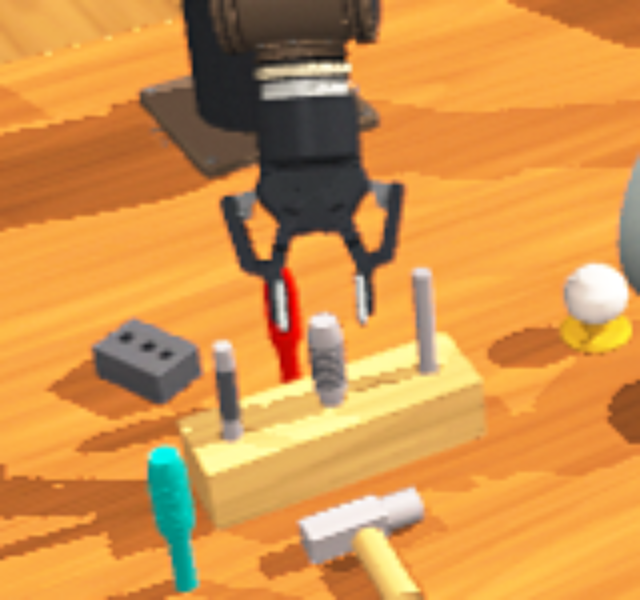

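View pics/d_wrist.png

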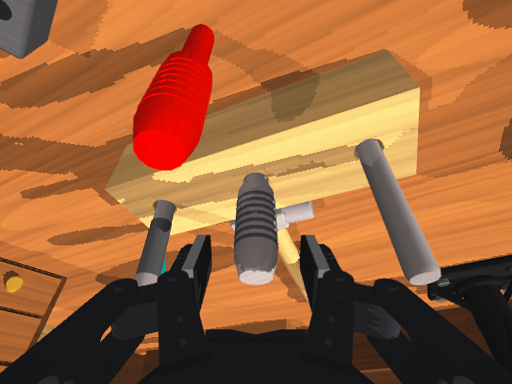

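```bash
python3 - <<'E'
from geo import *
m=cams.camera_model('scene')
X=np.array([[.5398,-.1687,.0847],[.531,-.163,.13],[.531,-.163,.055]])
print(cv2.projectPoints(X,m['rvec'],m['tvec'],m['intrinsics'],m['distortion'])[0].reshape(-1,2), 'crop',(cv2.projectPoints(X,m['rvec'],m['tvec'],m['intrinsics'],m['distortion'])[0].reshape(-1,2)-[120,140])*4)
P,p=cloud('d','wrist')
z=np.load('d_wrist.npz');Rt=R.from_quat(z['rot'])
for u,v in [(203,240),(203,270),(205,300),(308,240),(308,270),(258,275),(257,250),(255,200)]:
    w=P[v,u];print((u,v),w.round(4),'tool',Rt.inv().apply(w-z['pos']).round(4))
P,p=cloud('d','scene')
for u,v in [(190,217),(211,215),(201,222),(200,190)]:
    w=P[v,u];print('sc',(u,v),w.round(4),'tool',Rt.inv().apply(w-z['pos']).round(4))
E
```

```text
[[200.80280757 233.3819504 ]
 [199.89171531 218.96910886]
 [202.13263665 238.95231076]] crop [[323.21123029 373.5278016 ]
 [319.56686126 315.87643542]
 [328.53054659 395.80924305]]
(203, 240) [ 0.4981 -0.178   0.1199] tool [-0.0116 -0.0475 -0.0261]
(203, 270) [ 0.4994 -0.1764  0.1364] tool [-0.0029 -0.0615 -0.0241]
(205, 300) [ 8.209e-01 -4.000e-01 -8.000e-04] tool [ 0.2618  0.251  -0.0915]
(308, 240) [ 0.5221 -0.1292  0.1191] tool [-0.0109 -0.0462  0.0283]
(308, 270) [ 0.5208 -0.131   0.1363] tool [-0.0027 -0.0612  0.026 ]
(258, 275) [ 0.5278 -0.1604  0.1296] tool [ 0.0102 -0.0461  0.0023]
(257, 250) [ 0.5205 -0.1576  0.1187] tool [-0.0021 -0.0406  0.0018]
(255, 200) [ 0.5194 -0.1583  0.0828] tool [-0.0207 -0.0099  0.0007]
sc (190, 217) [ 0.5174 -0.1875  0.1385] tool [ 0.0163 -0.0529 -0.0266]
sc (211, 215) [ 0.5378 -0.1297  0.1353] tool [ 0.0096 -0.0529  0.0344]
sc (201, 222) [ 0.5426 -0.1652  0.1272] tool [ 0.0223 -0.0362  0.0042]
sc (200, 190) [ 0.4958 -0.1387  0.2033] tool [ 0.0142 -0.129   0.0086]
```

```bash
python3 - <<'E'
from geo import *
for t in 'abcd':
    P,p=cloud(t,'wrist');z=np.load(f'{t}_wrist.npz');Rt=R.from_quat(z['rot'])
    Q=Rt.inv().apply((P.reshape(-1,3)-z['pos'])).reshape(P.shape)
    for s in(-1,1):
        zz=s*Q[...,2]
        m=(zz>.015)&(zz<.06)&(abs(Q[...,0])<.02)&(Q[...,1]<.02)&(Q[...,1]>-.13)
        q=Q[m];q=q[np.argsort(-q[:,1])]
        print(t,s,len(q),q[:3].round(4).tolist(), 'pad inner |z|',np.percentile(s*q[:200,2],[5,50]).round(4))
from plant import ctrl
P,p=cloud('d','scene');z=np.load('d_wrist.npz');Rt=R.from_quat(z['rot'])
Q=Rt.inv().apply((P.reshape(-1,3)-z['pos'])).reshape(P.shape)
m=(abs(Q[...,0])<.025)&(abs(Q[...,2])<.06)&(abs(Q[...,2])>.02)&(Q[...,1]>-.15)&(Q[...,1]<.02)
vs,us=np.where(m);o=np.argsort(-Q[m][:,1])[:12]
for i in o: print('scene',us[i],vs[i],Q[vs[i],us[i]].round(4),p[vs[i],us[i]])
E
```

```text
a -1 10521 [[-0.0043, -0.0469, -0.0419], [0.0022, -0.0469, -0.042], [-0.002, -0.0471, -0.0421]] pad inner |z| [0.0416 0.0419]
a 1 9642 [[-0.0041, -0.0465, 0.044], [-0.0077, -0.0466, 0.0442], [-0.0036, -0.0467, 0.044]] pad inner |z| [0.0435 0.0438]
b -1 14370 [[-0.0019, -0.0368, -0.0241], [0.0013, -0.0369, -0.0242], [-0.0007, -0.0369, -0.0241]] pad inner |z| [0.0239 0.0242]
b 1 14204 [[-0.0006, -0.0368, 0.0261], [-0.0013, -0.037, 0.026], [-0.0022, -0.0375, 0.0259]] pad inner |z| [0.0259 0.0261]
c -1 14347 [[-0.0017, -0.0366, -0.0241], [0.0007, -0.0367, -0.0242], [-0.0001, -0.037, -0.0241]] pad inner |z| [0.0239 0.0242]
c 1 14222 [[-0.0089, -0.0373, 0.0262], [-0.008, -0.038, 0.0261], [-0.0012, -0.038, 0.0259]] pad inner |z| [0.0258 0.0261]
d -1 14380 [[-0.0016, -0.0363, -0.0242], [-0.0012, -0.0368, -0.0241], [-0.0078, -0.0376, -0.0242]] pad inner |z| [0.0239 0.0242]
d 1 14248 [[-0.0005, -0.0366, 0.0261], [-0.0018, -0.0367, 0.0261], [0.0005, -0.0371, 0.0261]] pad inner |z| [0.0259 0.0261]
scene 211 238 [-0.0228  0.0197  0.0281] [140 241 255]
scene 212 238 [-0.0196  0.0195  0.0312] [142 240 255]
scene 209 238 [-0.0246  0.0195  0.0221] [136 239 255]
scene 215 237 [-0.0241  0.018   0.0403] [140 240 255]
scene 214 237 [-0.0232  0.0176  0.0374] [140 238 255]
scene 210 221 [ 0.0087 -0.0354  0.03  ] [ 68 124 206]
scene 192 222 [ 0.0094 -0.037  -0.0225] [ 17  17 143]
scene 190 222 [ 0.0083 -0.0374 -0.0284] [109 115 177]
scene 191 222 [ 0.0143 -0.0378 -0.0251] [132 138 128]
scene 211 220 [ 0.0071 -0.0379  0.0332] [144 173 228]
scene 210 220 [ 0.0056 -0.038   0.0302] [135 137 138]
scene 192 221 [ 0.0071 -0.0397 -0.0224] [ 27  25 125]
```

```bash
python3 - <<'E'
from ik import *
fr=frame(-25,30);y=fr.as_matrix()[:,1];g=np.array([.531,-.1628,.100])+.053*y
q,e=ik(g,fr,[-.5,-.09,2.28,.08,.42,-1.7]);print(q.round(3),e)
from plan import delta
delta(g,fr)
lens=np.array([.763-.004,.0115,.3]);ps=.28;ax=np.array([np.cos(ps),np.sin(ps),0])
fr=frame(np.degrees(ps),60,180);g=lens-ax*(.17)
for s in(0,.05): print(ik(g-s*ax+.053*fr.as_matrix()[:,1],fr,[-.5,-.36,2.3,1.18,.7,0]))
E
```

```text
[-0.492  0.006  2.262  0.081  0.351 -1.695] 1.3949952304415092e-12
t cm [-0.15  3.45  0.15] a deg [-0.05  0.07  0.17] |d| 3.5 0.2
(array([-0.46831529, -0.25899081,  2.25236544,  1.2500834 ,  0.66990003,
       -0.03379984]), np.float64(6.106226635438361e-15))
(array([-0.5627182 , -0.38474049,  2.34411827,  1.20936339,  0.76300979,
       -0.02923743]), np.float64(5.995204332975845e-15))
```

Call:
play_rows(
  steps=[
    {"tx": -0.1,"ty": 0.8,"tz": 0.1,"ax": 0,"ay": 0,"az": 0,"claw": 5},
    {"tx": -0.1,"ty": 1.6,"tz": 0.1,"ax": 0,"ay": 0,"az": 0,"claw": 5},
    {"tx": -0.1,"ty": 2.5,"tz": 0.1,"ax": 0,"ay": 0,"az": 0,"claw": 5},
    {"tx": -0.1,"ty": 3.4,"tz": 0.1,"ax": 0,"ay": 0,"az": 0,"claw": 5},
    {"tx": -0.1,"ty": 3.4,"tz": 0.1,"ax": 0,"ay": 0,"az": 0,"claw": 5},
    {"tx": -0.1,"ty": 3.4,"tz": 0.1,"ax": 0,"ay": 0,"az": 0,"claw": 5},
  ],
)

```text
time: 3.9
eef_pos: [0.5538, -0.1743, 0.0518]
tcp_rot: [0.706, 0.031, 0.326, -0.628]
contact_force: [-0.0, 0.9, 0.0]
opening: 0.585
```

```bash
python3 look.py e scene wrist | cut -c1-40; python3 -c "
import cv2,numpy as np;p=cv2.imread('pics/e_scene.png')[140:290,120:280];q=cv2.imread('pics/e_wrist.png')
cv2.imwrite('pics/e_c.png',np.hstack([cv2.resize(p,(410,384)),q[:,70:450]]))"; python3 - <<'E'
from plan import *
s=ctrl.get_state();print(s['eef_pos'],s['contact_force'],s['qpos'])
E
```

```text
{'time': 4.0, 'qpos': array([-0.49429349
       -1.70341863]), 'dq': array([ 0.00
        0.00082943]), 'joint_efforts': a
       -1.09061178e+00, -3.98446127e-05]
[ 0.55414685 -0.17445692  0.05287057] [0.35192486 0.77937359 0.55251359] [-0.49429349  0.01017684  2.26096995  0.08692531  0.34879495 -1.70341863]
```

View pics/e_c.png

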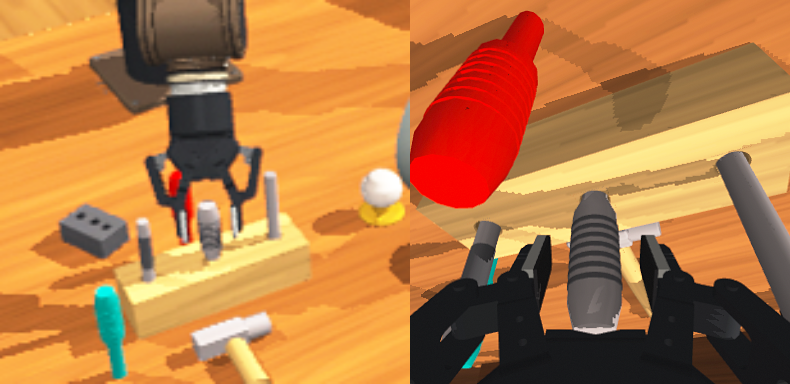

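Call:
play_rows(
  grip_force=80,
  steps=[
    {"tx": 0,"ty": 0,"tz": 0,"ax": 0,"ay": 0,"az": 0,"claw": 1.5},
    {"tx": 0,"ty": 0,"tz": 0,"ax": 0,"ay": 0,"az": 0,"claw": 1.5},
    {"tx": 0,"ty": 0,"tz": 0,"ax": 0,"ay": 0,"az": 0,"claw": 1.5},
    {"tx": 0,"ty": 0,"tz": 0,"ax": 0,"ay": 0,"az": 0,"claw": 1.5},
    {"tx": 0,"ty": 0,"tz": 0,"ax": 0,"ay": 0,"az": 0,"claw": 1.5},
    {"tx": 0,"ty": 0,"tz": 0,"ax": 0,"ay": 0,"az": 0,"claw": 1.5},
  ],
)

```text
time: 4.5
eef_pos: [0.5547, -0.1748, 0.0536]
tcp_rot: [0.706, 0.032, 0.327, -0.627]
contact_force: [-0.9, 0.9, 2.8]
opening: 0.284
```

```bash
python3 - <<'E'
from plan import *
s=ctrl.get_state();print(s['time'],s['eef_pos'],s['contact_force'],s['opening']*8.5)
delta(s['eef_pos']+[0,0,.13],R.from_quat(s['tcp_rot']),s)
E
```

```text
4.5 [ 0.55465348 -0.17480101  0.05360579] [-0.87891046  0.87134807  2.75994567] 2.4138857262056552
t cm [  6.52 -11.25   0.  ] a deg [0. 0. 0.] |d| 13.0 0.0
```

Call:
play_rows(
  steps=[
    {"tx": 0.5,"ty": -0.87,"tz": 0,"ax": 0,"ay": 0,"az": 0,"claw": 1.5},
    {"tx": 1,"ty": -1.73,"tz": 0,"ax": 0,"ay": 0,"az": 0,"claw": 1.5},
    {"tx": 1.75,"ty": -3.03,"tz": 0,"ax": 0,"ay": 0,"az": 0,"claw": 1.5},
    {"tx": 2.5,"ty": -4.33,"tz": 0,"ax": 0,"ay": 0,"az": 0,"claw": 1.5},
    {"tx": 3.25,"ty": -5.63,"tz": 0,"ax": 0,"ay": 0,"az": 0,"claw": 1.5},
    {"tx": 4,"ty": -6.93,"tz": 0,"ax": 0,"ay": 0,"az": 0,"claw": 1.5},
    {"tx": 4.75,"ty": -8.23,"tz": 0,"ax": 0,"ay": 0,"az": 0,"claw": 1.5},
    {"tx": 5.5,"ty": -9.53,"tz": 0,"ax": 0,"ay": 0,"az": 0,"claw": 1.5},
    {"tx": 6.25,"ty": -10.83,"tz": 0,"ax": 0,"ay": 0,"az": 0,"claw": 1.5},
    {"tx": 7,"ty": -12.13,"tz": 0,"ax": 0,"ay": 0,"az": 0,"claw": 1.5},
    {"tx": 7.5,"ty": -13,"tz": 0,"ax": 0,"ay": 0,"az": 0,"claw": 1.5},
    {"tx": 7.5,"ty": -13,"tz": 0,"ax": 0,"ay": 0,"az": 0,"claw": 1.5},
  ],
)

```text
time: 5.5
eef_pos: [0.5547, -0.1746, 0.2055]
tcp_rot: [0.706, 0.032, 0.327, -0.627]
contact_force: [0.9, -1.1, -2.4]
opening: 0.286
```

```bash
python3 look.py f scene wrist | cut -c1-40; python3 -c "
import cv2,numpy as np;p=cv2.imread('pics/f_scene.png')[120:290,120:300];q=cv2.imread('pics/f_wrist.png')
cv2.imwrite('pics/f_c.png',np.hstack([cv2.resize(p,(410,384)),q[:,70:450]]))"; python3 - <<'E'
from plan import *
s=ctrl.get_state();print(s['eef_pos'],s['contact_force'],s['qpos'].round(3),s['opening'])
from geo import *
P,p=cloud('f','scene');y=R.from_quat(s['tcp_rot']).as_matrix()[:,1];g=s['eef_pos']-.053*y;print('grasp',g)
m=(np.hypot(P[...,0]-g[0],P[...,1]-g[1])<.02)&(P[...,2]>.12)&(P[...,2]<g[2]+.05)
Q=P[m];print(len(Q),Q.min(0),Q.max(0))
for lo in np.arange(.15,.28,.015):
    k=Q[(Q[:,2]>=lo)&(Q[:,2]<lo+.015)]
    if len(k):print(lo.round(3),len(k),k.mean(0).round(4))
E
```

```text
{'time': 5.6, 'qpos': array([-0.4942932 
       -1.65827894]), 'dq': array([ 7.52
       -5.44750171e-04, -6.26814144e-05]
       -1.53642017e+00,  9.87320527e-04]
[ 0.5533844  -0.17401481  0.20208986] [-0.97518762  0.17782017 -4.17745324] [-0.494 -0.225  2.161  0.047  0.684 -1.658] 0.28732918510565447
grasp [ 0.52942669 -0.16289579  0.24803979]
378 [ 0.5108593  -0.18209146  0.1602715 ] [ 0.54937876 -0.14395376  0.29753305]
0.15 9 [ 0.5388 -0.1642  0.1626]
0.165 24 [ 0.5392 -0.1645  0.1722]
0.18 23 [ 0.5394 -0.1646  0.1879]
0.195 24 [ 0.5389 -0.1639  0.2019]
0.21 30 [ 0.5423 -0.1656  0.2184]
0.225 43 [ 0.5435 -0.1658  0.2323]
0.24 48 [ 0.5418 -0.1671  0.2478]
0.255 78 [ 0.5378 -0.1676  0.263 ]
0.27 76 [ 0.5343 -0.1652  0.2773]
```

View pics/f_c.png

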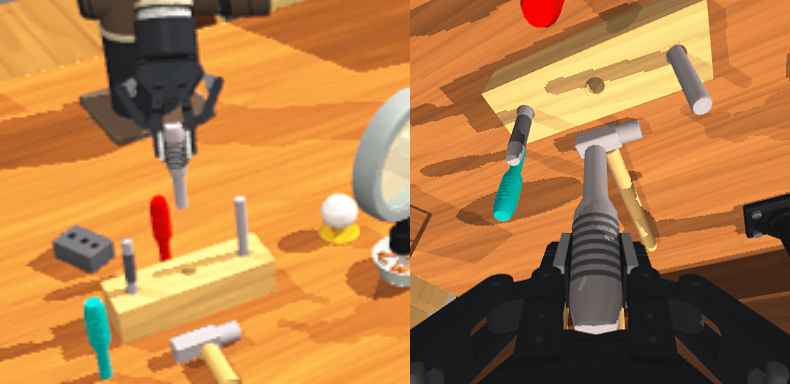

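```bash
cat > fin.py <<'E'
from ik import *
from plant import ctrl
lens=np.array([.763,.0115,.3]);ps=.28;ax=np.array([np.cos(ps),np.sin(ps),0]);lens=lens-.004*ax
q0=np.array([-0.4943,-0.225,2.161,0.047,0.684,-1.658])
p0=np.array([.55338,-.17401,.20209]);r0=R.from_quat(np.load('f_wrist.npz')['rot'])
cup_t=r0.inv().apply(np.array([.531,-.1632,.158])-p0);ct=r0.inv().apply([0,0,-1])
def target(back,dz=0,pitch=30,roll=0,aim=ax,cup=None):
    # rotation: r.apply(ct)=ax, tool approach pitched below ax
    r=frame(np.degrees(ps),90-pitch,180)
    c=r.apply(ct);a=np.cross(c,aim);n=np.linalg.norm(a)
    if n>1e-9:r=R.from_rotvec(a/n*np.arcsin(n))*r
    r=R.from_rotvec(aim*np.radians(roll))*r
    c=lens-(.08+back)*ax+[0,0,dz]
    return c-r.apply(cup_t),r
E
cat > path.py <<'E'
from fin import *
print('fk err',fkT(q0)[0]-p0,(fkT(q0)[1].inv()*r0).magnitude(), cup_t.round(4),ct.round(3))
for roll in(-40,-20,0,20,40):
    P,r=target(.06,roll=roll);q,e=ik(P,r,[-.56,-.38,2.34,1.2,.76,-.03]);P2,r2=target(0,roll=roll);q2,e2=ik(P2,r2,q)
    print(roll,q.round(2),round(e,4),q2.round(2),round(e2,4))
P,r=target(.06);qs,e=ik(P,r,[-.56,-.38,2.34,1.2,.76,-.03])
N=24
for i in range(0,N+1):
    q=q0+(qs-q0)*i/N;x,rr=fkT(q);c=x+rr.apply(cup_t);h=c-rr.apply(ct)*.12
    d=r0.inv().apply(x-p0)*100;a=(r0.inv()*rr).as_rotvec(degrees=True)
    print(i,'row',d.round(1),a.round(1),'cup',c.round(3),'head',h.round(3),'tcp',x.round(3))
E
python3 path.py
```

```text
fk err [ 0.00076815 -0.00042593  0.00072082] 0.0012021071955200101 [-0.0436  0.0257  0.0004] [-0.5    0.866 -0.   ]
-40 [-0.42 -0.49  2.46  1.52  0.32 -0.86] 0.0 [-0.32 -0.31  2.34  1.82  0.24 -1.12] 0.0053
-20 [-0.5  -0.47  2.41  1.23  0.55 -0.31] 0.0 [-0.39 -0.3   2.3   1.31  0.43 -0.35] 0.0
0 [-0.59 -0.41  2.36  1.2   0.79 -0.02] 0.0 [-0.47 -0.26  2.25  1.24  0.67 -0.03] 0.0
20 [-0.65 -0.33  2.32  1.23  1.01  0.19] 0.0 [-0.54 -0.2   2.21  1.28  0.9   0.2 ] 0.0
40 [-0.71 -0.24  2.28  1.31  1.2   0.39] 0.0 [-0.59 -0.11  2.18  1.36  1.1   0.39] 0.0
0 row [ 0.1 -0.  -0. ] [-0.   0.   0.1] cup [ 0.532 -0.164  0.159] head [ 0.532 -0.164  0.279] tcp [ 0.554 -0.174  0.203]
1 row [-0.3 -0.1  0.7] [1.6 6.2 0.2] cup [ 0.534 -0.151  0.158] head [ 0.53  -0.16   0.278] tcp [ 0.554 -0.167  0.202]
2 row [-0.6 -0.2  1.3] [ 3.3 12.4  0.5] cup [ 0.536 -0.139  0.158] head [ 0.528 -0.156  0.276] tcp [ 0.554 -0.159  0.201]
3 row [-0.9 -0.3  2. ] [ 4.9 18.6  0.9] cup [ 0.539 -0.127  0.159] head [ 0.526 -0.152  0.276] tcp [ 0.554 -0.152  0.201]
4 row [-1.1 -0.5  2.7] [ 6.5 24.8  1.4] cup [ 0.543 -0.115  
[... 1840 characters left out ...]
 -0.022  0.257] head [ 0.509 -0.081  0.284] tcp [ 0.574 -0.055  0.245]
20 row [-0.3 -5.8 12.1] [ 32.  120.   25.8] cup [ 0.614 -0.022  0.266] head [ 0.509 -0.076  0.286] tcp [ 0.576 -0.051  0.25 ]
21 row [-0.  -6.3 12.5] [ 33.5 125.5  28.7] cup [ 0.617 -0.023  0.275] head [ 0.509 -0.072  0.289] tcp [ 0.577 -0.048  0.256]
22 row [ 0.3 -6.8 12.8] [ 35.  130.9  31.8] cup [ 0.62  -0.024  0.283] head [ 0.509 -0.069  0.292] tcp [ 0.579 -0.045  0.262]
23 row [ 0.7 -7.3 13.1] [ 36.4 136.2  35.1] cup [ 0.623 -0.026  0.292] head [ 0.509 -0.065  0.296] tcp [ 0.581 -0.042  0.269]
24 row [ 1.  -7.8 13.4] [ 37.8 141.4  38.6] cup [ 0.625 -0.028  0.3  ] head [ 0.509 -0.061  0.3  ] tcp [ 0.582 -0.04   0.275]
```

Call:
play_rows(
  steps=[
    {"tx": 1,"ty": -1.73,"tz": 0,"ax": 0,"ay": 0,"az": 0,"claw": 1.5},
    {"tx": 2,"ty": -3.46,"tz": 0,"ax": 0,"ay": 0,"az": 0,"claw": 1.5},
    {"tx": 2.5,"ty": -4.33,"tz": 0,"ax": 0,"ay": 0,"az": 0,"claw": 1.5},
    {"tx": 2.5,"ty": -4.33,"tz": 0,"ax": 0,"ay": 0,"az": 0,"claw": 1.5},
  ],
)

```text
time: 5.93
eef_pos: [0.555, -0.175, 0.2553]
tcp_rot: [0.706, 0.033, 0.327, -0.627]
contact_force: [-0.2, -0.5, -2.2]
opening: 0.286
```

```bash
cat > path2.py <<'E'
from fin import *
import sys
s=ctrl.get_state();q0=s['qpos'];P0=s['eef_pos'];R0=R.from_quat(s['tcp_rot'])
print(s['time'],P0,q0.round(3),s['opening'])
P,r=target(.06);qs,e=ik(P,r,[-.56,-.38,2.34,1.2,.76,-.03]);print(qs.round(3),e)
N=int(sys.argv[1]);x0,_=fkT(q0)
for i in range(1,13):
    q=q0+(qs-q0)*min(i/N,1);x,rr=fkT(q);x=x+(P0-x0)*0;c=x+rr.apply(cup_t)
    print(i,'t',(R0.inv().apply(x-x0)*100).round(1).tolist(),'a',(R0.inv()*rr).as_rotvec(degrees=True).round(0).tolist(),'cup',c.round(3),'q',q.round(2)[[3,4,5]])
E
python3 path2.py 24
```

```text
5.9333 [ 0.5550275  -0.17495231  0.25526498] [-0.494 -0.272  2.102  0.042  0.785 -1.652] 0.2862497049914424
[-0.586 -0.412  2.359  1.196  0.787 -0.023] 1.129852877923554e-09
1 t [-0.5, 0.1, 0.8] a [2.0, 6.0, 0.0] cup [ 0.536 -0.151  0.208] q [ 0.09  0.79 -1.58]
2 t [-0.9, 0.2, 1.5] a [4.0, 12.0, 0.0] cup [ 0.538 -0.138  0.206] q [ 0.14  0.79 -1.52]
3 t [-1.3, 0.3, 2.3] a [5.0, 18.0, 1.0] cup [ 0.542 -0.125  0.205] q [ 0.19  0.79 -1.45]
4 t [-1.7, 0.3, 3.1] a [7.0, 24.0, 1.0] cup [ 0.545 -0.113  0.204] q [ 0.23  0.79 -1.38]
5 t [-2.0, 0.3, 3.8] a [9.0, 30.0, 2.0] cup [ 0.549 -0.101  0.205] q [ 0.28  0.79 -1.31]
6 t [-2.3, 0.3, 4.5] a [11.0, 36.0, 3.0] cup [ 0.553 -0.09   0.206] q [ 0.33  0.79 -1.24]
7 t [-2.5, 0.3, 5.3] a [12.0, 42.0, 4.0] cup [ 0.558 -0.08   0.208] q [ 0.38  0.79 -1.18]
8 t [-2.7, 0.2, 6.0] a [14.0, 48.0, 5.0] cup [ 0.563 -0.07   0.211] q [ 0.43  0.79 -1.11]
9 t [-2.9, 0.1, 6.7] a [16.0, 54.0, 6.0] cup [ 0.567 -0.061  0.214] q [ 0.47  0.79 -1.04]
10 t [-3.0, 0.0, 7.3] a [17.0, 60.0, 7.0] cup [ 0.572 -0.053  0.218] q [ 0.52  0.79 -0.97]
11 t [-3.1, -0.1, 8.0] a [19.0, 66.0, 8.0] cup [ 0.577 -0.046  0.223] q [ 0.57  0.79 -0.91]
12 t [-3.2, -0.3, 8.6] a [21.0, 72.0, 10.0] cup [ 0.582 -0.039  0.228] q [ 0.62  0.79 -0.84]
```

Call:
play_rows(
  steps=[
    {"tx": -0.5,"ty": 0.1,"tz": 0.8,"ax": 2,"ay": 6,"az": 0,"claw": 1.5},
    {"tx": -0.9,"ty": 0.2,"tz": 1.5,"ax": 4,"ay": 12,"az": 0,"claw": 1.5},
    {"tx": -1.3,"ty": 0.3,"tz": 2.3,"ax": 5,"ay": 18,"az": 1,"claw": 1.5},
    {"tx": -1.7,"ty": 0.3,"tz": 3.1,"ax": 7,"ay": 24,"az": 1,"claw": 1.5},
    {"tx": -2,"ty": 0.3,"tz": 3.8,"ax": 9,"ay": 30,"az": 2,"claw": 1.5},
    {"tx": -2.3,"ty": 0.3,"tz": 4.5,"ax": 11,"ay": 36,"az": 3,"claw": 1.5},
    {"tx": -2.5,"ty": 0.3,"tz": 5.3,"ax": 12,"ay": 42,"az": 4,"claw": 1.5},
    {"tx": -2.7,"ty": 0.2,"tz": 6,"ax": 14,"ay": 48,"az": 5,"claw": 1.5},
    {"tx": -2.9,"ty": 0.1,"tz": 6.7,"ax": 16,"ay": 54,"az": 6,"claw": 1.5},
    {"tx": -3,"ty": 0,"tz": 7.3,"ax": 17,"ay": 60,"az": 7,"claw": 1.5},
    {"tx": -3.1,"ty": -0.1,"tz": 8,"ax": 19,"ay": 66,"az": 8,"claw": 1.5},
    {"tx": -3.2,"ty": -0.3,"tz": 8.6,"ax": 21,"ay": 72,"az": 10,"claw": 1.5},
  ],
)

```text
time: 6.93
eef_pos: [0.5627, -0.0831, 0.2365]
tcp_rot: [-0.262, 0.346, -0.613, 0.66]
contact_force: [0.3, 0.5, -3.0]
opening: 0.286
```

```bash
python3 path2.py 12
```

```text
6.9333 [ 0.56268644 -0.08310167  0.23651547] [-0.543 -0.339  2.236  0.629  0.793 -0.849] 0.2857047184378007
[-0.586 -0.412  2.359  1.196  0.787 -0.023] 1.129852877923554e-09
1 t [-0.6, 0.0, 0.2] a [1.0, 6.0, 1.0] cup [ 0.584 -0.032  0.229] q [ 0.68  0.79 -0.78]
2 t [-1.1, 0.0, 0.4] a [2.0, 12.0, 3.0] cup [ 0.589 -0.027  0.235] q [ 0.72  0.79 -0.71]
3 t [-1.7, 0.0, 0.7] a [4.0, 18.0, 4.0] cup [ 0.594 -0.024  0.242] q [ 0.77  0.79 -0.64]
4 t [-2.2, -0.0, 0.9] a [5.0, 24.0, 5.0] cup [ 0.599 -0.021  0.248] q [ 0.82  0.79 -0.57]
5 t [-2.6, -0.1, 1.2] a [6.0, 31.0, 7.0] cup [ 0.603 -0.019  0.255] q [ 0.87  0.79 -0.51]
6 t [-3.0, -0.2, 1.5] a [6.0, 37.0, 9.0] cup [ 0.607 -0.018  0.262] q [ 0.91  0.79 -0.44]
7 t [-3.4, -0.3, 1.8] a [7.0, 43.0, 10.0] cup [ 0.611 -0.018  0.269] q [ 0.96  0.79 -0.37]
8 t [-3.8, -0.5, 2.1] a [8.0, 49.0, 12.0] cup [ 0.614 -0.019  0.275] q [ 1.01  0.79 -0.3 ]
9 t [-4.1, -0.7, 2.5] a [8.0, 55.0, 14.0] cup [ 0.618 -0.02   0.282] q [ 1.05  0.79 -0.23]
10 t [-4.3, -0.9, 2.8] a [9.0, 61.0, 16.0] cup [ 0.62  -0.022  0.288] q [ 1.1   0.79 -0.16]
11 t [-4.6, -1.1, 3.2] a [9.0, 67.0, 18.0] cup [ 0.623 -0.025  0.294] q [ 1.15  0.79 -0.09]
12 t [-4.8, -1.3, 3.5] a [10.0, 73.0, 20.0] cup [ 0.625 -0.028  0.3  ] q [ 1.2   0.79 -0.02]
```

Call:
play_rows(
  steps=[
    {"tx": -0.6,"ty": 0,"tz": 0.2,"ax": 1,"ay": 6,"az": 1,"claw": 1.5},
    {"tx": -1.1,"ty": 0,"tz": 0.4,"ax": 2,"ay": 12,"az": 3,"claw": 1.5},
    {"tx": -1.7,"ty": 0,"tz": 0.7,"ax": 4,"ay": 18,"az": 4,"claw": 1.5},
    {"tx": -2.2,"ty": 0,"tz": 0.9,"ax": 5,"ay": 24,"az": 5,"claw": 1.5},
    {"tx": -2.6,"ty": -0.1,"tz": 1.2,"ax": 6,"ay": 31,"az": 7,"claw": 1.5},
    {"tx": -3,"ty": -0.2,"tz": 1.5,"ax": 6,"ay": 37,"az": 9,"claw": 1.5},
    {"tx": -3.4,"ty": -0.3,"tz": 1.8,"ax": 7,"ay": 43,"az": 10,"claw": 1.5},
    {"tx": -3.8,"ty": -0.5,"tz": 2.1,"ax": 8,"ay": 49,"az": 12,"claw": 1.5},
    {"tx": -4.1,"ty": -0.7,"tz": 2.5,"ax": 8,"ay": 55,"az": 14,"claw": 1.5},
    {"tx": -4.3,"ty": -0.9,"tz": 2.8,"ax": 9,"ay": 61,"az": 16,"claw": 1.5},
    {"tx": -4.6,"ty": -1.1,"tz": 3.2,"ax": 9,"ay": 67,"az": 18,"claw": 1.5},
    {"tx": -4.8,"ty": -1.3,"tz": 3.5,"ax": 10,"ay": 73,"az": 20,"claw": 1.5},
  ],
)

```text
time: 7.93
eef_pos: [0.5818, -0.041, 0.2754]
tcp_rot: [0.266, 0.655, -0.559, 0.434]
contact_force: [-0.3, -0.8, -3.0]
opening: 0.285
```

```bash
python3 look.py g scene top wrist | cut -c1-40; python3 -c "
import cv2,numpy as np;p=cv2.imread('pics/g_scene.png')[60:290,150:360];q=cv2.imread('pics/g_top.png')[30:250,180:400]
cv2.imwrite('pics/g_c.png',np.hstack([cv2.resize(p,(400,440)),cv2.resize(q,(400,440))]))"
```

```text
{'time': 8.0833, 'qpos': array([-0.58353
       -0.02356798]), 'dq': array([-0.00
       -0.01003848]), 'joint_efforts': a
        2.99009902e-02,  6.75823633e-02]
```

View pics/g_c.png

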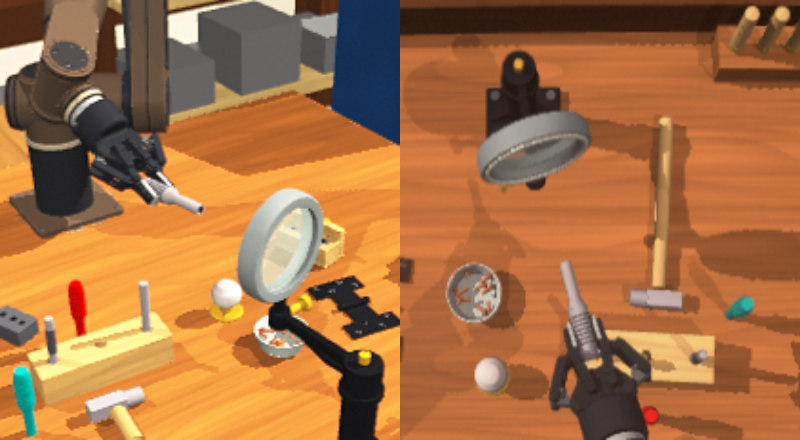

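View pics/g_wrist.png

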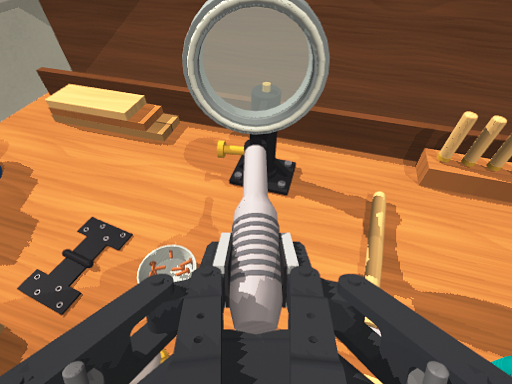

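```bash
cat > chk.py <<'E'
from geo import *
from scipy.optimize import least_squares
import sys
T=sys.argv[1]
src=open('m2.py').read();exec(src[src.index('def sd'):src.index('for QQ')])
z=np.load(f'{T}_wrist.npz');y=R.from_quat(z['rot']).as_matrix()[:,1]
L=None
for n in('wrist','top'):
    P,p=cloud(T,n)
    k=(P[...,2]>.222)&(P[...,2]<.40)&(P[...,0]>.715)&(P[...,0]<.81)&(abs(P[...,1]-.01)<.1)
    Q=P[k];s=least_squares(lambda v:sd(v,Q),[.762,.011,.3,.27],loss='soft_l1',f_scale=.002)
    print(n,'lens',s.x.round(4),np.median(abs(s.fun)).round(4),len(Q))
    c,ps=s.x[:3],s.x[3]
    if L is None: L=(c,ps)
    ax=np.array([np.cos(ps),np.sin(ps),0]);lf=c-.004*ax
    # bar: bounded by expected line; profile fit
    c0=np.array(eval(sys.argv[2])) # expected cup
    a0=np.array([np.cos(.28),np.sin(.28),0])
    d=P-c0;t=-(d@a0);rad=np.linalg.norm(d+t[...,None]*a0,axis=-1)
    k=(t>-.01)&(t<.065)&(rad<.022);Q=P[k]
    prof=lambda t:np.interp(t,[0,.045,.058,.108,.12],[.008,.008,.013,.013,.0095])
    def f(v):
        a=np.array([np.cos(v[4])*np.cos(v[3]),np.cos(v[4])*np.sin(v[3]),np.sin(v[4])])
        e=Q-v[:3];t=-(e@a);r=np.linalg.norm(e+t[:,None]*a,axis=1)
        return np.where(t<0,np.hypot(np.maximum(r-.008,0),t),r-prof(t))
    s=least_squares(f,[*c0,.28,0],loss='soft_l1',f_scale=.001);v=s.x
    a=np.array([np.cos(v[4])*np.cos(v[3]),np.cos(v[4])*np.sin(v[3]),np.sin(v[4])])
    # to lens (wrist-based)
    ax=np.array([np.cos(L[1]),np.sin(L[1]),0]);lf=L[0]-.004*ax;lat=np.array([-np.sin(L[1]),np.cos(L[1]),0])
    e=v[:3]-lf;t=(lf-v[:3])@a;hit=v[:3]+a*((lf-v[:3])@ax)/(a@ax)-lf
    print(n,'cup',v[:3].round(4),'yaw,pitch deg',np.degrees(v[3:]).round(2),len(Q),np.median(abs(s.fun)).round(4),
     '| x,y,z in lens',np.round([e@ax,e@lat,e[2]],4),'aim miss y,z',np.round([hit@lat,hit[2]],4),'angle',np.degrees(np.arccos(a@ax)).round(1))
print(z['pos'],'lens yaw deg',np.degrees(L[1]))
E
python3 chk.py g "[.625,-.028,.3]"
```

```text
wrist lens [0.7632 0.0124 0.2995 0.2838] 0.0007 16368
wrist cup [ 0.6229 -0.0272  0.2992] yaw,pitch deg [ 1.607e+01 -1.000e-02] 1665 0.0002 | x,y,z in lens [-0.1417  0.0013 -0.0003] aim miss y,z [ 0.0008 -0.0003] angle 0.2
top lens [0.7627 0.0109 0.2994 0.2682] 0.001 1637
top cup [ 0.6236 -0.0289  0.3004] yaw,pitch deg [15.85 -0.13] 196 0.0008 | x,y,z in lens [-0.1416 -0.0005  0.0009] aim miss y,z [-0.0016  0.0006] angle 0.4
[ 0.58094548 -0.04013704  0.27405067] lens yaw deg 16.259307577846933
```

```bash
python3 - <<'E'
from plan import *
s=ctrl.get_state();a=np.array([np.cos(.2825),np.sin(.2825),0])
for d in(.02,.04,.061):delta(s['eef_pos']+d*a,R.from_quat(s['tcp_rot']),s)
E
```

```text
t cm [-1.    1.73 -0.01] a deg [0. 0. 0.] |d| 2.0 0.0
t cm [-2.01  3.46 -0.01] a deg [0. 0. 0.] |d| 4.0 0.0
t cm [-3.06  5.27 -0.02] a deg [0. 0. 0.] |d| 6.1 0.0
```

Call:
play_rows(
  steps=[
    {"tx": -0.5,"ty": 0.87,"tz": 0,"ax": 0,"ay": 0,"az": 0,"claw": 1.5},
    {"tx": -1,"ty": 1.73,"tz": 0,"ax": 0,"ay": 0,"az": 0,"claw": 1.5},
    {"tx": -1.5,"ty": 2.6,"tz": 0,"ax": 0,"ay": 0,"az": 0,"claw": 1.5},
    {"tx": -2,"ty": 3.46,"tz": 0,"ax": 0,"ay": 0,"az": 0,"claw": 1.5},
    {"tx": -2.5,"ty": 4.3,"tz": 0,"ax": 0,"ay": 0,"az": 0,"claw": 1.5},
    {"tx": -2.9,"ty": 5,"tz": 0,"ax": 0,"ay": 0,"az": 0,"claw": 1.5},
    {"tx": -3.05,"ty": 5.3,"tz": 0,"ax": 0,"ay": 0,"az": 0,"claw": 1.5},
    {"tx": -3.05,"ty": 5.3,"tz": 0,"ax": 0,"ay": 0,"az": 0,"claw": 1.5},
    {"tx": -3.05,"ty": 5.3,"tz": 0,"ax": 0,"ay": 0,"az": 0,"claw": 1.5},
    {"tx": -3.05,"ty": 5.3,"tz": 0,"ax": 0,"ay": 0,"az": 0,"claw": 1.5},
    {"tx": -3.05,"ty": 5.3,"tz": 0,"ax": 0,"ay": 0,"az": 0,"claw": 1.5},
    {"tx": -3.05,"ty": 5.3,"tz": 0,"ax": 0,"ay": 0,"az": 0,"claw": 1.5},
  ],
)

```text
time: 9.08
eef_pos: [0.6409, -0.024, 0.2777]
tcp_rot: [0.265, 0.653, -0.559, 0.437]
contact_force: [-0.8, -0.2, -2.9]
opening: 0.282
```

```bash
python3 look.py h scene top wrist; python3 chk.py h "[.682,-.011,.3]"; python3 -c "
import cv2,numpy as np;p=cv2.imread('pics/h_scene.png')[60:290,150:360];q=cv2.imread('pics/h_top.png')[30:250,180:400]
cv2.imwrite('pics/h_c.png',np.hstack([cv2.resize(p,(400,440)),cv2.resize(q,(400,440))]))"
```

```text
{'time': 9.2333, 'qpos': array([-0.46631382, -0.26056948,  2.24525689,  1.24308305,  0.66592484,
       -0.02727342]), 'dq': array([ 9.58296001e-04,  3.98632867e-04, -1.82127867e-03,  1.10521660e-03,
       -2.19227196e-03,  6.79713187e-05]), 'joint_efforts': array([-2.26981349e-03, -2.08030397e+01, -3.14572191e+01,  1.62940901e+00,
        5.19127166e-02,  3.76568842e-04]), 'eef_pos': array([ 0.6409967 , -0.02390361,  0.27786944]), 'tcp_rot': array([ 0.26496503,  0.65294107, -0.55895399,  0.43707199]), 'contact_force': array([ 0.28009788,  1.07255348, -2.40206811]), 'wrist_torque': array([-0.21114994,  0.89411271,  0.02403232]), 'opening': 0.282917582617879}
wrist lens [0.7631 0.0124 0.2991 0.284 ] 0.0006 21606
wrist cup [ 0.6828 -0.011   0.3032] yaw,pitch deg [16.04  0.28] 1793 0.0002 | x,y,z in lens [-0.0797  0.      0.0041] aim miss y,z [-0.0003  0.0045] angle 0.4
top lens [0.7627 0.011  0.2994 0.2661] 0.001 1633
top cup [ 0.6831 -0.0123  0.3039] yaw,pitch deg [16.21 -0.06] 205 0.0007 | x,y,z in lens [-0.0797 -0.0013  0.0047] aim miss y,z [-0.0014  0.0047] angle 0.1
[ 0.64095062 -0.02394958  0.27782656] lens yaw deg 16.272838474021853
```

View pics/h_c.png

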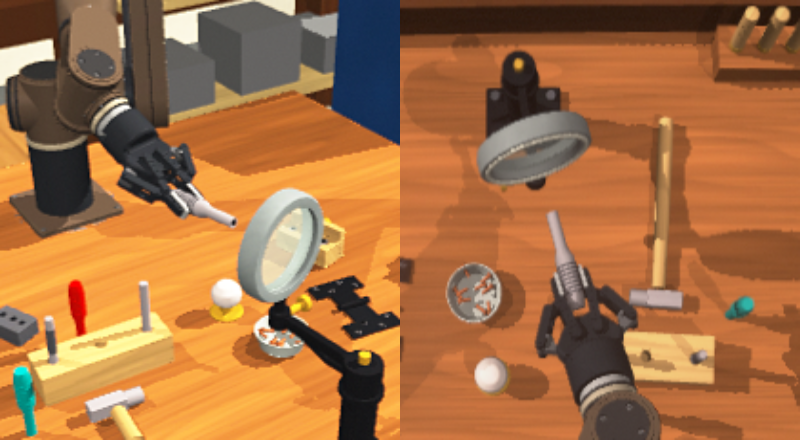

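```bash
python3 -c "
from plant import ctrl;print(ctrl.sign_off())"
```

```text
the job is handed in; nothing more can be done
None
```

I drew the rivet set out of the middle hole, turned it level, and left it held still in the gripper in front of the lens. I handed the job in at about 9.2 s; sign-off gives no verdict.

**Final checks:**

| Check | Wrist camera | Top camera |
|---|---|---|
| Cup to glass | 80 mm | 80 mm |
| Cup above the lens axis | 4 mm | 5 mm |
| Aim miss at the glass | about 4.5 mm | about 5 mm |
| Angle off square | 0.4° | 0.1° |

- **Level:** the bar is level within 0.3°.
- **Motion:** joint speeds were near zero.
- **Lens:** it had not moved measurably.
- **Rest of the bench:** the last pictures show the other two tools standing in the block and nothing else visibly moved. I judged that by eye, not by measurement.

**Disagreement:** both cameras showed the real fingertips about 35 mm short of the reported TCP. My first reach stopped short because of this. I corrected it before closing the gripper.

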